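# Set equal bays in a tea rack with a hooked spacer block

## Robot

A 7-joint arm with a two-finger parallel gripper is mounted at the origin on the work surface. World frame = base frame: x ahead of the robot, y to its left, z up, the work surface at z = 0. Lengths are in m, angles in rad, forces in N, time in s.
With the tool pointing down it reaches from about 0.4 to 0.85 m from the base axis. Payload 4.5 kg.
Tool frame: the origin (TCP) lies where the fingers leave the gripper's body, on its centre line; the fingertips stand 64 mm ahead of it and the grasp point (between the pads) lies 45 mm ahead of it; z points along the fingers, y is the line along which they close (so a half turn about z gives the same grasp; the last joint's range is limited). The gripper opens to 88 mm and grips with 3 to 60 N. Pads are 18 mm wide; open, the fingers measure 123 mm over their backs; the gripper's body (75 mm by 187 mm) begins 45 mm behind the grasp point.
Start: joints at [-1.236, 0.689, -0.195, 1.565, 0.157, 0.902, -0.215], TCP at [0.185, 0.597, 0.303] pointing down, gripper open.
Joint ranges: [-3.01, 3.01], [-0.46, 2.08], [-1.47, 1.51], [0.13, 2.56], [-1, 4.14], [0.04, 2.09], [-2.66, 2.66]. Speed limits (rad/s): [2.57, 2.57, 3.14, 3.14, 3.14, 3.14, 3.14].

## Interface

Orientations are given as a unit quaternion [x, y, z, w].
In Python, from plant import r gives the robot as it stands.
- The arm moves only by the tool play_rows, never from a script. Its arguments are lists of equal length, an entry for each row: "translation": the shift along the tool's x, y, z in m, a list of three; "delta_rot": the turn, a rotation vector about the tool's x, y, z in degrees, a list of three; "grip": the opening, from -1 (shut) to 1 (fully open). In form: {"translation": [[x, y, z], ...], "delta_rot": [[rx, ry, rz], ...], "grip": [grip, ...]}. A call has 1 to 20 rows; each row shifts and turns the commanded pose from where the row before left it, along the tool's axes as they then stand; what a row does not reach is not made up. A row lasts 1/8 s, in which the tool goes at most 62.5 mm and 10.7 degrees, less where a joint would pass 70% of its speed; a pose out of reach is approached as far as the arm can. A call with a gripper value outside its range is refused whole. The fingers move at their own pace and stop on an object; "squeeze" is the grip in N (left out, the last holds). Time passes only in rows, so rows that do not move let the fingers close. It gives the time, the measured TCP pose, the force, the opening and the grip force at its end, in the units of the state.
- r.get_state(): the state, without advancing time (a new reading comes with each control period).
- r.snapshot(name): name is "scene" or "top" or "wrist"; returns the picture (400x640x3 uint8, blue, green, red); there is no depth.
- r.get_calibration(name): a dict with "intrinsics" (3x3 intrinsics, pixels), "eye" and "rotation" of the camera in the world. Camera axes: x right, y up, looking along -z (the intrinsics and any distortion apply to the point x, -y, -z); pixel columns grow to the right and rows downward; lengths in m; the calibration is good to about 2 mm. A picture is of the moment at which its call begins: read the wrist's pose just before it. get_calibration takes no time and is no camera call; for the wrist camera it gives the pose at the moment of the call.
- r.finish_job(): hands the job in; it is judged then, once.
Trained networks look in the newest picture that a camera, given by its name, has taken for a name from the list of things; names that differ only in an ending like _2 or _b are one class to them, and where a whole thing is asked for, a point or a joint stands for the part that bears it (a point fixed in the world has none). Each returns a list of dicts, best first, with "confidence" (0 to 1); they miss things now and then, are a little off and sometimes report something else, mostly with a low value. They report only what shows in the picture. A call takes as long as a camera call.
- r.look_for(camera, target): "point" ([x, y, z] in m, in world coordinates, good to about 4 mm: the middle of the surface that is visible of it).
- r.silhouettes(camera, target): "pixels" (400x640 bool, what is visible of it).
The state is a dict: "clock": time; "q": joint angles; "qd": joint speeds; "joint_torque": joint torques, N m; "tool_pos": TCP position; "eef_rot": TCP orientation; "contact_force": force on the tool from outside, world axes, zero at the start; "moment": the same for the moment, N m; "opening": opening from 0.0 (shut) to 1.0 (fully open); "finger_force": force on a finger pad.
Only numpy, scipy, OpenCV 4.12 (cv2) and the standard library are available. Lean on these libraries where they do the work, as an engineer would, in place of code of your own. Each camera call takes 0.05 s, during which the arm holds its last target. There are 200 camera calls.

## Task

Space the three sliding dividers of the tea rack evenly by stepping the hooked spacer block along the row: starting at the end panel on your left, drop the block's hook over each divider in turn and draw that divider to the left until the block comes up against the panel, or against the divider set just before, without shifting that one. Do not disturb the pots, jar, cup and boxes standing around; when all three bays are equal, stand the block upright on its cork mat again and let go.

Things in the scene. Friction and masses are not known exactly. Their poses are not given: they have to be found in the camera images.
- rack: fixed dark wood rack for boxed tea cakes. Origin on the table under the middle of the row; y along the row towards the left end panel, x away from the robot. Base board 20 mm thick, x -75 to 105, y -194 to 194 mm. Low end panels 14 thick (inner faces y 180 and -180, x -65 to 65, tops z 108). Two 10 mm steel guide rods along y at x -42 and 42, z 40. Rear posts 18 mm square at x 91, y 185 and -185.
- shelf_edge (a point): middle of the lower front edge of the rack's upper shelf, on the posts: rack frame (15, 0, 235) mm, axes as the rack's. The board reaches back to x 100 over the full length, top at z 250, with loose pots on it. It blocks an upright gripper over the middle of the dividers: lean the tool about 30 degrees, fingers pointing away from the robot and down, coming in from the front.
- end_panel_top (a point): top of the left (+y) end panel, on its inner face, at mid depth: rack frame (0, 180, 108) mm; axes as the rack's. The first bay is measured from here.
- divider1_top (a point): middle of the top edge of divider 1, the one nearest the left panel; axes as the rack's. Each divider: pale bamboo, 10 thick (y), 120 deep (x -60 to 60), z 26 to 106 mm; slides along the row only, drag about 4 N, stays where left. Start bays are 68 to 133 mm, too wide. Correct clear gap 60 mm: this point 65 mm from the panel's inner face (y -65 mm in end_panel_top's frame).
- divider2_top (a point): the same point of divider 2, the next one to the right. Correct: 70 mm beyond divider 1's (60 mm clear gap plus 10 mm thickness).
- divider3_top (a point): the same point of divider 3, the last one. Correct: 70 mm beyond divider 2's.
- spacer: hooked spacer block, loose, 0.2 to 0.35 kg, standing on the cork mat: pale beech block 80 (x) x 50 (y) x 46 mm high, a wooden grip on top, a steel hook on its -y side. Origin: centre of the block's underside; z up, -y towards the hook. At the start the hook faces right (-y of the rack, within 60 degrees), as it must be when used.
- spacer_grip (a point): middle of the block's grip: spacer frame (0, 0, 71) mm, axes as the block's. An upright wooden rib 44 long (x) x 24 thick (y), z 51 to 91. Hold it across the 24 mm (fingers closing along y), fingertips staying above the strap (z 51); any forward lean of the tool will do, the block itself staying upright.
- spacer_slot (a point): middle of the slot between block and hook, under the strap: spacer frame (0, -35, 46) mm. Steel strap 5 thick, 60 wide (x), on the block at z 46 to 51, runs out to -y and turns down at y -45 to -50, reaching down to z 14. Slot y -25 to -45: 20 mm for a 10 mm divider. In use it is centred over a divider, 2 to 15 mm above its top edge, then pulled towards rack +y.
- hook_face (a point): inner face of the turned-down hook: spacer frame (0, -45, 30) mm. Drawn left, it bears on the divider's right face; when the block's left face (spacer y 25) then meets the panel or the divider set before, the gap is 60 mm (50 mm block + 10 mm slack in the slot). The extra divider adds about 4 N of drag that can be felt.
- mat: fixed square cork mat, 160 x 160 x 4 mm, on the table to the right of the rack; origin at the centre of its underside, top at z 4 mm. The block's resting place.
- teapot: brown clay teapot, 85 mm across and 74 high, loose on the rack's upper shelf; leave alone. Origin: centre of its underside.
- caddy_a: dark tea caddy, 64 mm across and 85 high, loose on the rack's upper shelf; leave alone. Origin: centre of its underside.
- caddy_b: dark tea caddy like the other, loose on the rack's upper shelf; leave alone. Origin: centre of its underside.
- box_flat: boxed tea cake (kraft box 100 x 130 x 52 high, paper band) lying flat on the table in front of the rack; leave alone. Origin: centre of its underside.
- box_side: the same kind of boxed tea cake, lying flat on the table to the left of the rack; leave alone. Origin: centre of its underside.
- cup: white tea cup, 68 mm across and 48 high, on the table in front of the rack; leave alone. Origin: centre of its underside.
- jar: glass jar of tea with wooden lid, 68 mm across and 105 high, on the table beyond the cork mat; leave alone. Origin: centre of its underside.

How it is judged:
By the outcome, as a careful person would: the job done as asked, in the order asked, and still so for the second after the job is handed in, with the robot touching nothing.
It also fails if it takes over 72 s, if anything falls off the work surface, if the arm or the gripper's body presses on something with over 40 N, if the wrist force passes 120 N, or if a joint passes its speed limit or range.

## Working session

There is one attempt and no reset: what is moved stays moved. The work goes in short steps, Python scripts to look and compute and a tool call to move; the robot and the scene stay as the last step left them, time stands still between calls to the robot, and variables do not carry over. Pictures are saved under pics/ and viewed, at most 10 in all, crops included, and the job is handed in when it is done.

Besides the shell and the picture viewer there is one more tool, called as a command line: name --argument value ..., lists and objects as JSON in quotes. play_rows: Moves the arm, as the interface text tells. Its arguments: {"type":"object","properties":{"translation":{"type":"array","items":{"type":"array","items":{"type":"number"}}},"delta_rot":{"type":"array","items":{"type":"array","items":{"type":"number"}}},"grip":{"type":"array","items":{"type":"number"}},"squeeze":{"type":"number"}},"required":["translation","delta_rot","grip"]}

```bash
mkdir -p pics; ls; python3 - <<'E'
from plant import r
import cv2, numpy as np
s=r.get_state(); print({k:np.round(v,3) for k,v in s.items()})
a=r.snapshot("scene"); cv2.imwrite("pics/s1.png",a)
b=r.snapshot("top"); cv2.imwrite("pics/t1.png",b)
for c in ("scene","top"):
  k=r.get_calibration(c); print(c,np.round(k["eye"],3),np.round(k["rotation"],3).tolist(),np.round(k["intrinsics"],1).tolist())
  for n in ["rack","shelf_edge","end_panel_top","divider1_top","divider2_top","divider3_top","spacer","spacer_grip","spacer_slot","hook_face","mat","jar","cup","box_flat","box_side"]:
    print(n,[(np.round(d["point"],3).tolist(),round(d["confidence"],2)) for d in r.look_for(c,n)[:3]])
print(r.get_state()["clock"])
E
```

```text
pics
{'clock': np.float64(0.0), 'q': array([-1.236,  0.69 , -0.195,  1.566,  0.157,  0.903, -0.215]), 'qd': array([ 0.   , -0.001,  0.001, -0.   , -0.002,  0.003, -0.001]), 'joint_torque': array([-0.0000e+00, -5.2757e+01, -1.2680e+00, -1.5343e+01, -5.3000e-02,
        7.0000e-03,  0.0000e+00]), 'tool_pos': array([0.185, 0.596, 0.302]), 'eef_rot': array([ 0.15 ,  0.989, -0.001, -0.   ]), 'contact_force': array([-0.053,  0.348,  0.282]), 'moment': array([-0.004,  0.021, -0.036]), 'finger_force': np.float64(0.0), 'opening': np.float64(1.006)}
scene [ 0.463 -0.911  1.162] [0.358, -0.019, -0.03, 0.933] [[446.0, 0.0, 318.5], [0.0, 446.0, 190.0], [0.0, 0.0, 1.0]]
rack [([0.649, -0.028, 0.07], 0.84)]
shelf_edge [([0.648, -0.028, 0.073], 0.78)]
end_panel_top [([0.645, -0.026, 0.068], 0.58)]
divider1_top [([0.629, 0.084, 0.075], 0.56)]
divider2_top [([0.636, -0.002, 0.076], 0.79)]
divider3_top [([0.639, -0.116, 0.084], 0.85)]
spacer [([0.491, -0.395, 0.057], 0.61)]
spacer_grip [([0.494, -0.391, 0.055], 0.84)]
spacer_slot [([0.489, -0.392, 0.052], 0.96)]
hook_face [([0.486, -0.393, 0.057], 0.71
[... 553 characters left out ...]
2, 0.006, 0.044], 0.61)]
end_panel_top []
divider1_top [([0.621, 0.092, 0.106], 0.52)]
divider2_top [([0.623, 0.003, 0.106], 0.62), ([0.655, 0.009, 0.041], 0.61)]
divider3_top [([0.634, -0.113, 0.104], 0.48), ([0.414, -0.102, 0.049], 0.44), ([0.486, -0.373, 0.056], 0.4)]
spacer [([0.487, -0.369, 0.056], 0.78), ([0.394, 0.197, 0.012], 0.5)]
spacer_grip [([0.485, -0.37, 0.052], 0.83)]
spacer_slot [([0.486, -0.372, 0.056], 0.79), ([0.412, -0.102, 0.046], 0.29)]
hook_face [([0.486, -0.374, 0.054], 0.64)]
mat [([0.5, -0.378, 0.002], 0.87)]
jar [([0.669, -0.303, 0.105], 0.74)]
cup [([0.393, 0.198, 0.012], 0.78)]
box_flat [([0.411, -0.099, 0.049], 0.95)]
box_side [([0.501, 0.392, 0.049], 0.92)]
1.6
```

View pics/s1.png

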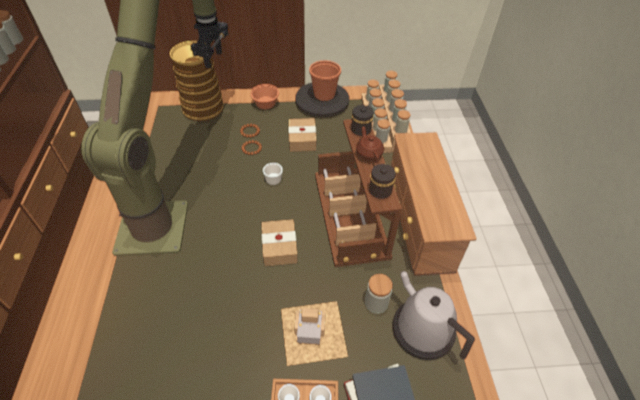

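View pics/t1.png

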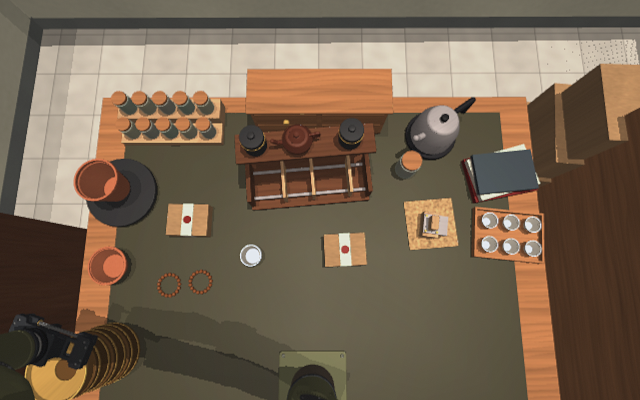

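```bash
cat > h.py <<'E'
from plant import r
import cv2, numpy as np
from scipy.spatial.transform import Rotation as R
def pose():
    s=r.get_state(); return np.array(s["tool_pos"]),R.from_quat(s["eef_rot"])
def rot(yaw,lean):
    """tool: y = (−sin yaw,cos yaw) , leaned away from robot by lean (deg)"""
    return R.from_euler('z',yaw,degrees=True)*R.from_euler('y',180-lean,degrees=True)
def rows(p0,R0,p1,R1,n,prof="trap"):
    """n equal rows in tool axes, mm and deg, smooth"""
    w=np.ones(n)
    if n>=4: w[0]=w[-1]=.5
    f=np.cumsum(w)/w.sum(); d=(R0.inv()*R1).as_rotvec()
    p,q=p0,R0; T=[];D=[]
    for u in f:
        pn=p0+u*(p1-p0); qn=R0*R.from_rotvec(u*d)
        t=np.round(q.inv().apply(pn-p),4); e=np.round((q.inv()*qn).as_rotvec(degrees=True),1)
        T.append(t.tolist());D.append(e.tolist()); p=p+q.apply(t); q=q*R.from_rotvec(e,degrees=True)
    return T,D,p,q
def plan(wps,start=None):
    p,q=start or pose(); T=[];D=[]
    for (p1,R1,n) in wps:
        a,b,p,q=rows(p,q,np.array(p1),R1,n); T+=a;D+=b
    print(len(T)); print(T);print(D)
    return p,q
def cal(c):
    k=r.get_calibration(c); return np.array(k["eye"]),R.from_quat(k["rotation"]) if np.ndim(k["rotation"])==1 else R.from_matrix(k["rotation"]),np.array(k["intrinsics"]),k
def proj(c,P):
    e,Q,K,_=c; v=Q.inv().apply(np.atleast_2d(P)-e); v=v*[1,-1,-1]; u=v@K.T; return u[:,:2]/u[:,2:]
def unproj(c,uv,z):
    e,Q,K,_=c; uv=np.atleast_2d(uv); d=np.c_[uv,np.ones(len(uv))]@np.linalg.inv(K).T*[1,-1,-1]; d=Q.apply(d)
    return e+d*((z-e[2])/d[:,2])[:,None]
E
python3 - <<'E'
from h import *
k=cal("wrist"); print(k[3].keys()); p,q=pose()
print("cam in tool",q.inv().apply(k[0]-p),"axes",(q.inv()*k[1]).as_matrix().round(2).tolist(), k[2].tolist())
t=cal("top"); print(t[3]);print(proj(t,[[.5,-.378,.004]]), unproj(t,[[431,223]],.004))
b=cv2.imread("pics/t1.png")[110:270,220:470]; cv2.imwrite("pics/t2.png",cv2.resize(b,None,fx=3.2,fy=3.2,interpolation=cv2.INTER_CUBIC))
plan([([.42,.15,.36],rot(0,30),12),([.42,0.0,.36],rot(0,30),4)])
E
```

```text
dict_keys(['intrinsics', 'eye', 'rotation'])
cam in tool [ 6.86018820e-02 -6.79134325e-06 -8.17036686e-02] axes [[-0.0, 0.96, 0.27], [1.0, 0.0, -0.0], [-0.0, 0.27, -0.96]] [[284.8686801447016, 0.0, 320.4559041846134], [0.0, 284.8686801447016, 201.95722693038064], [0.0, 0.0, 1.0]]
{'intrinsics': array([[379.41891687,   0.        , 316.70879125],
       [  0.        , 379.41891687, 197.07660028],
       [  0.        ,   0.        ,   1.        ]]), 'eye': array([ 0.33842615, -0.020179  ,  1.24706642]), 'rotation': array([ 0.0717046 , -0.06697164, -0.70328588,  0.70410384])}
[[428.03319607 222.70869091]] [[ 0.49904527 -0.38768648  0.004     ]]
16
[[-0.0162, -0.0162, -0.0026], [-0.0321, -0.033, -0.0045], [-0.0314, -0.0337, -0.0033], [-0.0306, -0.0345, -0.002], [-0.0298, -0.0353, -0.0009], [-0.0288, -0.0362, 0.0003], [-0.0278, -0.0368, 0.0012], [-0.0267, -0.0376, 0.0023], [-0.0256, -0.0383, 0.0033], [-0.0244, -0.0391, 0.0042], [-0.0231, -0.0396, 0.005], [-0.0109, -0.0202, 0.0029], [-0.0, -0.025, 0.0], [-0.0, -0.05, 0.0], [-0.0001, -0.05, 0.0], [0.0, -0.025, 0.0001]]
[[-0.2, -1.4, -0.8], [-0.4, -2.7, -1.5], [-0.4, -2.7, -1.5], [-0.4, -2.7, -1.6], [-0.4, -2.7, -1.5], [-0.5, -2.7, -1.5], [-0.4, -2.7, -1.5], [-0.4, -2.7, -1.6], [-0.4, -2.7, -1.5], [-0.4, -2.7, -1.5], [-0.4, -2.7, -1.6], [-0.2, -1.4, -0.7], [-0.0, 0.0, -0.0], [-0.0, 0.0, -0.0], [-0.0, 0.0, -0.0], [-0.0, 0.0, -0.0]]
```

View pics/t2.png

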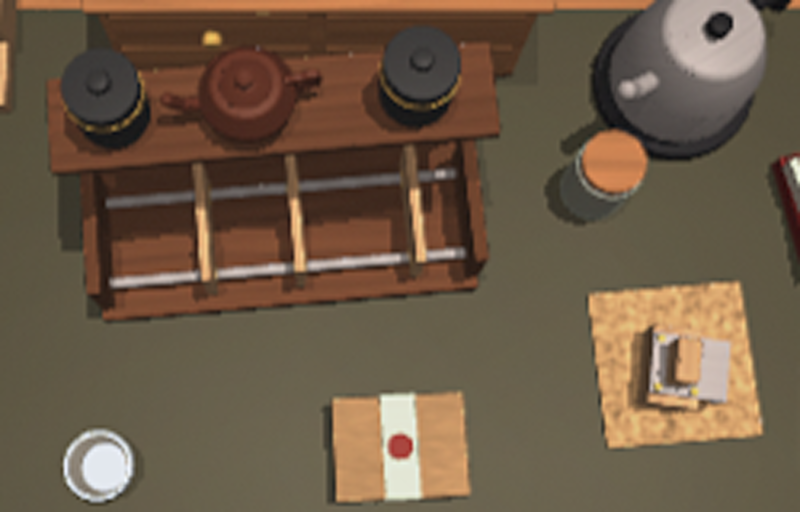

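play_rows --translation '[[-0.0162, -0.0162, -0.0026], [-0.0321, -0.033, -0.0045], [-0.0314, -0.0337, -0.0033], [-0.0306, -0.0345, -0.002], [-0.0298, -0.0353, -0.0009], [-0.0288, -0.0362, 0.0003], [-0.0278, -0.0368, 0.0012], [-0.0267, -0.0376, 0.0023], [-0.0256, -0.0383, 0.0033], [-0.0244, -0.0391, 0.0042], [-0.0231, -0.0396, 0.005], [-0.0109, -0.0202, 0.0029], [0, -0.025, 0], [0, -0.05, 0], [0, -0.05, 0], [0, -0.025, 0]]' --delta_rot '[[-0.2, -1.4, -0.8], [-0.4, -2.7, -1.5], [-0.4, -2.7, -1.5], [-0.4, -2.7, -1.6], [-0.4, -2.7, -1.5], [-0.5, -2.7, -1.5], [-0.4, -2.7, -1.5], [-0.4, -2.7, -1.6], [-0.4, -2.7, -1.5], [-0.4, -2.7, -1.5], [-0.4, -2.7, -1.6], [-0.2, -1.4, -0.7], [0, 0, 0], [0, 0, 0], [0, 0, 0], [0, 0, 0]]' --grip '[1, 1, 1, 1, 1, 1, 1, 1, 1, 1, 1, 1, 1, 1, 1, 1]'

```text
clock: 3.6
tool_pos: [0.4212, 0.0286, 0.3591]
eef_rot: [0.001, 0.966, -0.001, 0.257]
contact_force: [-0.2, 0.9, 0.1]
opening: 0.998
finger_force: 0.0
```

```bash
python3 - <<'E'
from h import *
p,q=pose(); c=cal("wrist"); a=r.snapshot("wrist"); cv2.imwrite("pics/w1.png",a)
np.savez("w1.npz",e=c[0],Q=c[1].as_quat(),K=c[2])
print(p,q.as_quat(),c[0],c[1].as_quat())
for n in ["end_panel_top","divider1_top","divider2_top","divider3_top"]:
    print(n,[(np.round(d["point"],3).tolist(),round(d["confidence"],2)) for d in r.look_for("wrist",n)[:3]])
E
```

```text
[0.42118825 0.02856842 0.35908974] [ 0.00123295  0.96640109 -0.00100557  0.25703386] [0.320907   0.02901044 0.39608504] [-0.27277167 -0.27109269  0.65179232  0.6536598 ]
end_panel_top [([0.622, 0.012, 0.032], 0.88), ([0.489, -0.35, 0.046], 0.73)]
divider1_top [([0.666, -0.288, 0.079], 0.74), ([0.598, 0.092, 0.1], 0.73), ([0.489, -0.355, 0.044], 0.54)]
divider2_top [([0.608, 0.004, 0.095], 0.64)]
divider3_top [([0.627, -0.112, 0.08], 0.58)]
```

View pics/w1.png

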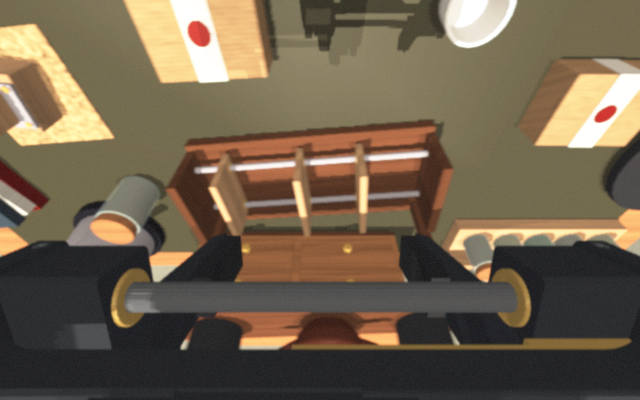

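```bash
python3 - <<'E'
import cv2
b=cv2.imread("pics/w1.png")[108:258,160:460]; b=cv2.resize(b,(800,400),interpolation=cv2.INTER_CUBIC); cv2.imwrite("pics/w2.png",b)
E
```

```text
(no output)
```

View pics/w2.png

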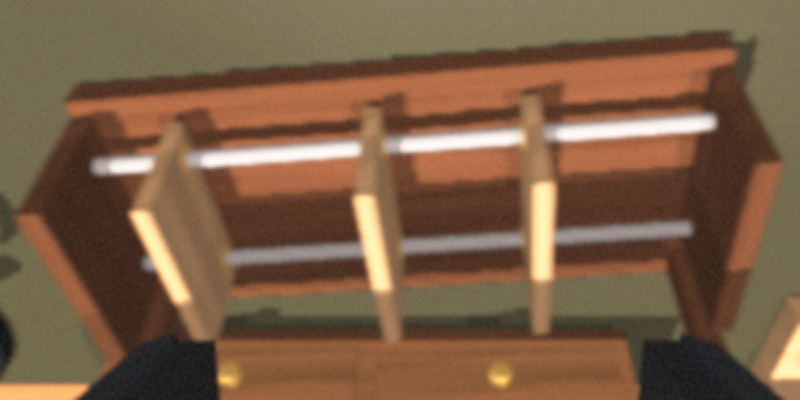

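```bash
cat > fit.py <<'E'
from h import *
from scipy.optimize import least_squares
z=np.load("w1.npz"); W=(z["e"],R.from_quat(z["Q"]),z["K"],None)
T=cal("top")
sc=lambda L,f,o: np.array(L,float)/f+o
wp=sc([(78,85),(733,37),(68,104),(735,55),(20,215),(42,215),(780,163),(755,160),(95,167),(715,122),(692,229),(133,212),(153,211),(355,195),(378,195),(531,182),(553,182)],800/300,[160,108])
fx=[(-75,-194,0),(-75,194,0),(-75,-194,20),(-75,194,20),(-65,-194,108),(-65,-180,108),(-65,194,108),(-65,180,108),(-42,-180,40),(-42,180,40),(42,180,40)]
tp=sc([(107,320),(476,290)],3.2,[220,110])
def world(x,L): return R.from_euler('z',x[2]).apply(np.array(L,float)/1000)+[x[0],x[1],0]
def res(x,full=0):
    y3,y2,y1=x[3:]*1000
    dv=[(-60,y+s,106) for y in (y3,y2,y1) for s in (-5,5)]
    a=proj(W,world(x,fx+dv)+[0,0,x[6] if len(x)>6 else 0])-wp; b=proj(T,world(x,fx[:2]))-tp
    return np.r_[a.ravel(),b.ravel()*.5] if not full else (a,b)
x0=np.array([.63,0,.05,-.11,0,.09])
def res2(x): return res(x[:6])
s=least_squares(res2,x0,loss="soft_l1",f_scale=.7); x=s.x
print("rack",x[:2],"yaw",np.degrees(x[2]),"d3 d2 d1",x[3:]); a,b=res(x,1); print(a.round(1).tolist(),b.round(1).tolist())
E
python3 fit.py; python3 - <<'E'
from h import *
plan([([.40,-.37,.25],rot(0,30),11)])
E
```

```text
rack [0.6336382  0.01430044] yaw 5.009845680326271 d3 d2 d1 [-0.1288753  -0.01226102  0.07607824]
[[-0.6, -0.6], [-1.1, -2.2], [-1.1, -0.6], [1.9, -2.1], [-1.5, 0.5], [0.0, -0.2], [3.2, 0.1], [1.5, 2.0], [1.9, -0.4], [-0.6, -0.2], [-0.5, -0.3], [0.2, 0.4], [-0.2, 0.3], [0.7, 1.1], [-0.6, 0.6], [0.4, 1.5], [-0.3, 1.0]] [[115.3, -9.8], [-115.9, 9.5]]
11
[[0.0036, -0.02, 0.0042], [0.0072, -0.0401, 0.0085], [0.0073, -0.04, 0.0084], [0.0072, -0.0401, 0.0084], [0.0072, -0.04, 0.0085], [0.0073, -0.0401, 0.0084], [0.0072, -0.0401, 0.0084], [0.0073, -0.04, 0.0084], [0.0072, -0.0401, 0.0084], [0.0073, -0.0401, 0.0083], [0.0036, -0.02, 0.0042]]
[[-0.0, -0.0, -0.0], [-0.0, -0.0, -0.0], [-0.0, -0.1, -0.0], [-0.0, 0.0, -0.0], [-0.0, -0.0, -0.0], [-0.0, -0.0, -0.0], [-0.0, -0.1, -0.0], [-0.1, 0.0, -0.0], [0.0, -0.0, -0.0], [0.0, -0.0, -0.0], [0.0, -0.1, -0.0]]
```

play_rows --translation '[[0.0036, -0.02, 0.0042], [0.0072, -0.04, 0.0084], [0.0072, -0.04, 0.0084], [0.0072, -0.04, 0.0084], [0.0072, -0.04, 0.0084], [0.0072, -0.04, 0.0084], [0.0072, -0.04, 0.0084], [0.0072, -0.04, 0.0084], [0.0072, -0.04, 0.0084], [0.0072, -0.04, 0.0084], [0.0036, -0.02, 0.0042], [0, 0, 0]]' --delta_rot '[[0, 0, 0], [0, 0, 0], [0, 0, 0], [0, 0, 0], [0, 0, 0], [0, 0, 0], [0, 0, 0], [0, 0, 0], [0, 0, 0], [0, 0, 0], [0, 0, 0], [0, 0, 0]]' --grip '[1, 1, 1, 1, 1, 1, 1, 1, 1, 1, 1, 1]'

```text
clock: 5.35
tool_pos: [0.3993, -0.3494, 0.2468]
eef_rot: [0.002, 0.966, -0.007, 0.259]
contact_force: [-0.1, 0.0, 0.0]
opening: 1.002
finger_force: 0.0
```

```bash
sed -i 's/tp=sc(\[(107,320),(476,290)\]/tp=sc([(476,290),(107,320)]/' fit.py; python3 fit.py; python3 - <<'E'
from h import *
p,q=pose(); c=cal("wrist"); a=r.snapshot("wrist"); cv2.imwrite("pics/w3.png",cv2.resize(a[60:360,120:520],(800,600),interpolation=cv2.INTER_CUBIC))
np.savez("w3.npz",e=c[0],Q=c[1].as_quat(),K=c[2])
print(p,q.as_quat())
for n in ["spacer","spacer_grip","spacer_slot"]:
    print(n,[(np.round(d["point"],3).tolist(),round(d["confidence"],2)) for d in r.look_for("wrist",n)[:3]])
E
```

```text
rack [0.63361905 0.01426649] yaw 5.038811205584692 d3 d2 d1 [-0.12882656 -0.01219615  0.07613948]
[[-0.7, -0.5], [-1.1, -2.3], [-1.1, -0.6], [1.9, -2.2], [-1.6, 0.5], [-0.0, -0.1], [3.2, 0.0], [1.4, 1.9], [1.9, -0.4], [-0.6, -0.3], [-0.5, -0.4], [0.3, 0.4], [-0.2, 0.3], [0.7, 1.1], [-0.6, 0.6], [0.4, 1.4], [-0.3, 0.9]] [[0.0, -0.4], [-0.5, 0.2]]
[ 0.39926184 -0.34940896  0.24680977] [ 0.00203302  0.96590961 -0.00681426  0.25878186]
spacer [([0.466, -0.378, 0.06], 0.8), ([0.591, -0.068, 0.018], 0.57)]
spacer_grip [([0.47, -0.38, 0.054], 0.89)]
spacer_slot [([0.469, -0.376, 0.058], 0.73)]
```

View pics/w3.png

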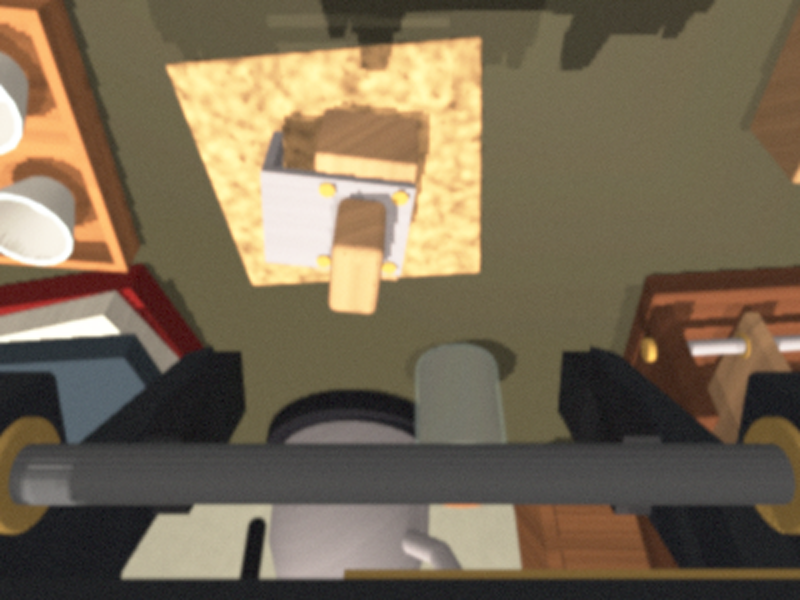

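```bash
cat > fits.py <<'E'
from h import *
from scipy.optimize import least_squares
z=np.load("w3.npz"); W=(z["e"],R.from_quat(z["Q"]),z["K"],None)
def fit(px,L,z0,x0):
    px=np.array(px,float)/2+[120,60]
    w=lambda x: R.from_euler('z',x[2]).apply(np.array(L)/1000)+[x[0],x[1],z0]
    f=lambda x:(proj(W,w(x))-px).ravel()
    s=least_squares(f,x0,loss="soft_l1"); print(s.x[:2],np.degrees(s.x[2]),f(s.x).reshape(-1,2).round(1).tolist()); return s.x
fit([(167,66),(480,38),(480,272),(255,287)],[(-80,-80,4.),(-80,80,4),(80,80,4),(80,-80,4)],0,[.49,-.39,0])
x=fit([(263,173),(267,262),(332,245),(383,247),(378,314),(330,308),(338,200),(385,202),(315,155),(422,160),(330,108),(428,112)],
 [(-30,-50,51.),(30,-50,51),(-22,-12,91),(-22,12,91),(22,12,91),(22,-12,91),(-22,-12,51),(-22,12,51),(-40,-25,46),(-40,25,46),(-40,-25,0),(-40,25,0)],.004,[.49,-.39,0])
np.save("sp.npy",x)
E
python3 fits.py
```

```text
[ 0.49906299 -0.38539413] 5.159171370384763 [[-1.2, 0.6], [1.1, -0.2], [0.7, 0.4], [-0.8, -0.1]]
[ 0.48982517 -0.37270328] -6.541854538566025 [[-1.1, -1.0], [0.6, 0.0], [0.1, 0.6], [1.6, 2.0], [0.2, 0.9], [0.2, 2.0], [1.0, -3.9], [1.8, -2.7], [-0.2, -1.3], [-1.4, 1.3], [-2.6, -1.6], [-4.8, 1.2]]
```

```bash
cat >> h.py <<'E'
def tcp(G,q,back=0): return np.array(G)-q.apply([0,0,.045+back])
E
sed -i 's/,(338,200),(385,202)//; s/,(-22,-12,51),(-22,12,51)//; s/,(330,108),(428,112)//; s/,(-40,-25,0),(-40,25,0)//' fits.py; python3 fits.py; python3 - <<'E'
from h import *
x=np.load("sp.npy"); q=rot(np.degrees(x[2]),30); G=[x[0],x[1],.081]
print(pose()[0],tcp(G,q))
plan([(tcp(G,q,.08),q,5)])
E
```

```text
[ 0.49906299 -0.38539413] 5.159171370384763 [[-1.2, 0.6], [1.1, -0.2], [0.7, 0.4], [-0.8, -0.1]]
[ 0.48899503 -0.3726346 ] -6.315884517547806 [[-1.3, -1.5], [0.7, -0.4], [-0.0, -0.0], [1.6, 1.3], [0.4, 0.4], [0.3, 1.5], [-0.4, -2.0], [-1.4, 0.5]]
[ 0.3993249  -0.34787397  0.24832889] [ 0.4666316  -0.37015938  0.11997114]
5
[[0.0007, -0.0021, 0.0081], [0.0014, -0.0042, 0.0164], [0.0013, -0.004, 0.0163], [0.0012, -0.0039, 0.0164], [0.0005, -0.0019, 0.0082]]
[[0.3, 0.0, 0.7], [0.6, 0.0, 1.4], [0.6, 0.1, 1.4], [0.6, -0.0, 1.5], [0.3, 0.0, 0.7]]
```

play_rows --translation '[[0.0007, -0.002, 0.008], [0.0014, -0.004, 0.0164], [0.0013, -0.004, 0.0164], [0.0012, -0.004, 0.0164], [0.0005, -0.002, 0.0082], [0, 0, 0]]' --delta_rot '[[0.3, 0, 0.7], [0.6, 0, 1.4], [0.6, 0, 1.4], [0.6, 0, 1.5], [0.3, 0, 0.7], [0, 0, 0]]' --grip '[1, 1, 1, 1, 1, 1]'

```text
clock: 6.3
tool_pos: [0.426, -0.3674, 0.1884]
eef_rot: [0.055, 0.964, -0.015, 0.259]
contact_force: [-0.0, 0.3, 0.2]
opening: 1.0
finger_force: 0.0
```

```bash
python3 - <<'E'
from h import *
x=np.load("sp.npy"); q=rot(np.degrees(x[2]),30); G=[x[0],x[1],.081]
p,q0=pose(); print(q.inv().apply(p-tcp(G,q,.08)),(q0.inv()*q).as_rotvec(degrees=True))
plan([(tcp(G,q,0),q,7)])
E
```

```text
[ 0.00103719 -0.00171724  0.00038586] [-0.08780505  0.08417899 -0.22570225]
7
[[-0.0001, 0.0002, 0.0066], [-0.0001, 0.0003, 0.0133], [-0.0002, 0.0003, 0.0133], [-0.0001, 0.0003, 0.0132], [-0.0002, 0.0003, 0.0133], [-0.0002, 0.0002, 0.0133], [-0.0001, 0.0002, 0.0066]]
[[-0.0, 0.0, -0.0], [-0.0, 0.0, -0.1], [-0.0, 0.0, 0.0], [-0.1, 0.0, -0.0], [0.0, 0.1, -0.1], [0.0, -0.0, -0.0], [0.0, -0.0, -0.0]]
```

play_rows --translation '[[0, 0.0002, 0.0066], [-0.0002, 0.0003, 0.0133], [-0.0002, 0.0003, 0.0133], [-0.0002, 0.0003, 0.0133], [-0.0002, 0.0003, 0.0133], [-0.0002, 0.0002, 0.0133], [0, 0.0001, 0.0066], [0, 0, 0], [0, 0, 0], [0, 0, 0], [0, 0, 0], [0, 0, 0], [0, 0, 0]]' --delta_rot '[[0, 0, 0], [0, 0, 0], [0, 0, 0], [0, 0, 0], [0, 0, 0], [0, 0, 0], [0, 0, 0], [0, 0, 0], [0, 0, 0], [0, 0, 0], [0, 0, 0], [0, 0, 0], [0, 0, 0]]' --grip '[1, 1, 1, 1, 1, 1, 1, 0.3, -0.4, -1, -1, -1, -1]' --squeeze 35

```text
clock: 7.92
tool_pos: [0.4666, -0.3707, 0.1206]
eef_rot: [0.055, 0.964, -0.015, 0.259]
contact_force: [-0.1, -0.3, 0.2]
opening: 0.342
finger_force: 0.0
```

```bash
python3 - <<'E'
from h import *
p,q=pose(); print(p, q.apply([0,0,.045])+p, q.as_euler('zyx',degrees=True), r.get_state()["contact_force"])
np.savez("grasp.npz",p=p,q=q.as_quat())
plan([(p+[0,0,.12],q,6)])
E
```

```text
[ 0.46656997 -0.37068275  0.12056837] [ 0.48899903 -0.37327523  0.0816426 ] [-172.41091634   29.8957675   176.18969748] [-0.09559688 -0.29086007  0.21265504]
6
[[-0.006, -0.0, -0.0104], [-0.0121, -0.0, -0.0207], [-0.012, -0.0, -0.0208], [-0.012, -0.0, -0.0208], [-0.0121, -0.0, -0.0207], [-0.006, -0.0, -0.0104]]
[[0.0, 0.0, 0.0], [0.0, 0.0, 0.0], [0.0, 0.0, 0.0], [0.0, 0.0, 0.0], [0.0, 0.0, 0.0], [0.0, 0.0, 0.0]]
```

play_rows --translation '[[0, 0, 0], [0, 0, 0], [0, 0, 0], [0, 0, 0]]' --delta_rot '[[0, 0, 0], [0, 0, 0], [0, 0, 0], [0, 0, 0]]' --grip '[-1, -1, -1, -1]' --squeeze 35

```text
clock: 8.43
tool_pos: [0.4666, -0.3711, 0.1205]
eef_rot: [0.056, 0.964, -0.015, 0.259]
contact_force: [-0.1, -1.9, -0.1]
opening: 0.269
finger_force: 34.8
```

```bash
cat >> h.py <<'E'
RK=np.array([.6336,.0143,0]); YAW=5.04; QW=rot(YAW,30)
def rk(x,y,base,s=0,q=QW):
    """TCP for block centre at rack x,y (m), underside height base, backed off s along tool axis"""
    G=RK+R.from_euler('z',YAW,degrees=True).apply([x,y,base+.0775]); return tcp(G,q,s)
def inrack():
    p,q=pose(); G=p+q.apply([0,0,.045]); v=R.from_euler('z',-YAW,degrees=True).apply(G-RK); v[2]-=.0775
    e=(QW.inv()*q).as_rotvec(degrees=True); f=R.from_euler('z',-YAW,degrees=True).apply(r.get_state()["contact_force"]); 
    print("block rack mm",(v*1000).round(1),"rot err",e.round(2),"F rack",f.round(1)); return v
E
python3 - <<'E'
from h import *
p,q=pose()
plan([(p+[0,0,.1],q,4),(rk(-.012,.111,.067,.07),QW,13)])
E
```

```text
17
[[-0.0084, -0.0, -0.0144], [-0.0167, -0.0, -0.0288], [-0.0167, -0.0001, -0.0289], [-0.0084, 0.0, -0.0144], [-0.0016, 0.0207, -0.0002], [-0.0035, 0.0414, -0.0003], [-0.0042, 0.0413, 0.0001], [-0.0048, 0.0412, 0.0004], [-0.0053, 0.0412, 0.0008], [-0.006, 0.0411, 0.0012], [-0.0065, 0.0409, 0.0015], [-0.0072, 0.0409, 0.0018], [-0.0077, 0.0407, 0.0023], [-0.0084, 0.0406, 0.0025], [-0.0089, 0.0405, 0.0029], [-0.0096, 0.0402, 0.0032], [-0.005, 0.0201, 0.0018]]
[[0.0, 0.0, 0.0], [0.0, 0.0, 0.0], [0.0, 0.0, 0.0], [0.0, 0.0, 0.0], [-0.2, 0.0, -0.4], [-0.5, 0.0, -0.9], [-0.5, 0.0, -0.8], [-0.5, 0.0, -0.8], [-0.5, 0.0, -0.9], [-0.5, 0.1, -0.8], [-0.5, -0.0, -0.8], [-0.5, -0.0, -0.9], [-0.5, -0.0, -0.8], [-0.4, -0.0, -0.9], [-0.5, 0.0, -0.8], [-0.5, 0.0, -0.8], [-0.3, 0.0, -0.5]]
```

play_rows --translation '[[-0.0084, 0, -0.0144], [-0.0167, 0, -0.0288], [-0.0167, 0, -0.0289], [-0.0084, 0, -0.0144], [-0.0016, 0.0207, -0.0002], [-0.0035, 0.0414, -0.0003], [-0.0042, 0.0413, 0.0001], [-0.0048, 0.0412, 0.0004], [-0.0053, 0.0412, 0.0008], [-0.006, 0.0411, 0.0012], [-0.0065, 0.0409, 0.0015], [-0.0072, 0.0409, 0.0018], [-0.0077, 0.0407, 0.0023], [-0.0084, 0.0406, 0.0025], [-0.0089, 0.0405, 0.0029], [-0.0096, 0.0402, 0.0032], [-0.005, 0.0201, 0.0018], [0, 0, 0]]' --delta_rot '[[0, 0, 0], [0, 0, 0], [0, 0, 0], [0, 0, 0], [-0.2, 0, -0.4], [-0.5, 0, -0.9], [-0.5, 0, -0.8], [-0.5, 0, -0.8], [-0.5, 0, -0.9], [-0.5, 0.1, -0.8], [-0.5, 0, -0.8], [-0.5, 0, -0.9], [-0.5, 0, -0.8], [-0.4, 0, -0.9], [-0.5, 0, -0.8], [-0.5, 0, -0.8], [-0.3, 0, -0.5], [0, 0, 0]]' --grip '[-1, -1, -1, -1, -1, -1, -1, -1, -1, -1, -1, -1, -1, -1, -1, -1, -1, -1]'

```text
clock: 10.68
tool_pos: [0.5524, 0.1228, 0.2436]
eef_rot: [-0.046, 0.965, 0.014, 0.257]
contact_force: [-0.1, -0.2, -3.5]
opening: 0.271
finger_force: 34.8
```

```bash
python3 - <<'E'
from h import *
inrack()
plan([(rk(-.012,.111,.067,.042),QW,4)])
E
```

```text
block rack mm [-48.9 115.5 127.1] rot err [-0.35  0.14 -0.32] F rack [-0.1 -0.2 -3.5]
4
[[-0.0003, -0.0007, 0.0048], [-0.0006, -0.0015, 0.0095], [-0.0007, -0.0014, 0.0095], [-0.0003, -0.0007, 0.0047]]
[[0.1, -0.0, 0.1], [0.1, -0.1, 0.1], [0.1, -0.0, 0.1], [0.1, -0.0, 0.0]]
```

play_rows --translation '[[-0.0003, -0.0007, 0.0048], [-0.0006, -0.0015, 0.0095], [-0.0007, -0.0014, 0.0095], [-0.0003, -0.0007, 0.0047], [0, 0, 0], [0, 0, 0]]' --delta_rot '[[0.1, 0, 0.1], [0.1, 0, 0.1], [0.1, 0, 0.1], [0, 0, 0], [0, 0, 0], [0, 0, 0]]' --grip '[-1, -1, -1, -1, -1, -1]'

```text
clock: 11.42
tool_pos: [0.57, 0.1163, 0.2216]
eef_rot: [-0.04, 0.965, 0.01, 0.259]
contact_force: [-8.0, -0.6, 12.4]
opening: 0.269
finger_force: 35.1
```

```bash
python3 - <<'E'
from h import *
v=inrack(); c=cal("wrist"); a=r.snapshot("wrist"); 
np.savez("w4.npz",e=c[0],Q=c[1].as_quat(),K=c[2])
# predicted: divider1 top front corners, hook bottom inner edge, strap outer
rw=lambda L: R.from_euler('z',YAW,degrees=True).apply(np.array(L)/1000)+RK
o=v*1000
print("d1 front top",proj(c,rw([(-60,71.1,106),(-60,81.1,106)])).round(1).tolist())
print("hook front bottom inner/outer, strap front outer",proj(c,rw([(o[0]-30,o[1]-45,o[2]+14),(o[0]-30,o[1]-50,o[2]+14),(o[0]-30,o[1]-50,o[2]+51)])).round(1).tolist())
print("panel",proj(c,rw([(-65,180,108),(-65,194,108)])).round(1).tolist())
cv2.imwrite("pics/w4.png",cv2.resize(a[60:360,160:560],(800,600),interpolation=cv2.INTER_CUBIC))
E
```

```text
block rack mm [-31.8 107.  105.2] rot err [ 0.2  -0.08  0.22] F rack [-8.1  0.1 12.4]
d1 front top [[261.5, 133.4], [277.8, 133.3]]
hook front bottom inner/outer, strap front outer [[241.9, 143.1], [233.2, 143.2], [216.8, 186.6]]
panel [[443.1, 127.1], [466.8, 127.0]]
```

View pics/w4.png

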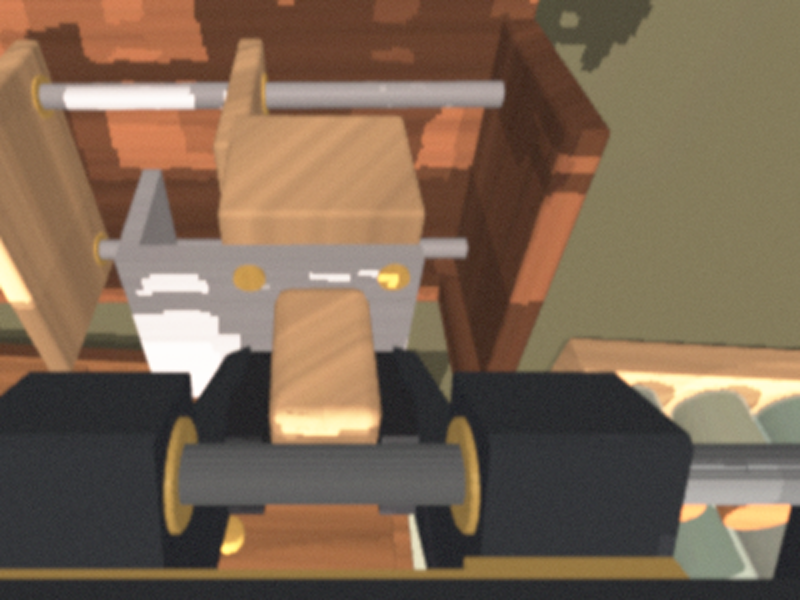

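```bash
python3 - <<'E'
from h import *
z=np.load("w4.npz"); c=(z["e"],R.from_quat(z["Q"]),z["K"],None)
iv=R.from_euler('z',-YAW,degrees=True)
for n,uv,zz in [("rodF end -42,180,40",(503,93),.040),("rodR end 42,180,40",(467,247),.040),("d1 frontbot L -60,y-5,26",(238,42),.026),("d1 R",(262,42),.026),("d1 top L -60,y-5,106",(218,140),.106),("panel outer -65,194,108",(608,130),.108),("panel inner 108",(580,130),.108),
  ("d2 topR bottom 26",(37,42),.026),("block botR",(405,117),.105),("block botL",(237,117),.105)]:
    P=unproj(c,np.array([uv],float)/2+[160,60],zz); print(n,(iv.apply(P-RK)*1000).round(1)[0,:2])
plan([(pose()[0]-pose()[1].apply([0,0,.015]),pose()[1],2)])
E
```

```text
rodF end -42,180,40 [-43.3 181.2]
rodR end 42,180,40 [ 40.7 181.4]
d1 frontbot L -60,y-5,26 [-58.8  73.5]
d1 R [-58.7  83.2]
d1 top L -60,y-5,106 [-62.3  76. ]
panel outer -65,194,108 [-66.3 191.9]
panel inner 108 [-66.4 183.6]
d2 topR bottom 26 [-59.2  -8.2]
block botR [-69.2 132.1]
block botL [-69.4  82.5]
2
[[0.0, -0.0, -0.0075], [-0.0, 0.0, -0.0075]]
[[0.0, 0.0, 0.0], [0.0, 0.0, 0.0]]
```

play_rows --translation '[[0, 0, -0.0075], [0, 0, -0.0075], [0, 0.0035, 0], [0, 0.0035, 0], [0, 0, 0], [0, 0, 0]]' --delta_rot '[[0, 0, 0], [0, 0, 0], [0, 0, 0], [0, 0, 0], [0, 0, 0], [0, 0, 0]]' --grip '[-1, -1, -1, -1, -1, -1]'

```text
clock: 12.22
tool_pos: [0.5625, 0.1227, 0.2334]
eef_rot: [-0.04, 0.965, 0.01, 0.259]
contact_force: [0.0, -0.2, -3.4]
opening: 0.271
finger_force: 34.6
```

```bash
python3 - <<'E'
from h import *
v=inrack()
plan([(rk(-.012,.1145,.067,.035),QW,3),(rk(-.012,.1145,.067,.0),QW,5)])
c=cal("wrist"); a=r.snapshot("wrist"); 
np.savez("w5.npz",e=c[0],Q=c[1].as_quat(),K=c[2],v=v)
cv2.imwrite("pics/w5.png",cv2.resize(a[60:310,200:450],(750,750)[:2],interpolation=cv2.INTER_CUBIC)[:600])
E
```

```text
block rack mm [-38.8 114.  116.9] rot err [0.23 0.   0.25] F rack [ 0.  -0.2 -3.4]
8
[[0.0006, 0.0001, 0.0072], [0.0006, 0.0001, 0.0072], [0.0005, 0.0001, 0.0072], [0.0, 0.0, 0.0044], [0.0, 0.0, 0.0087], [0.0, 0.0, 0.0088], [0.0, 0.0, 0.0087], [0.0, 0.0, 0.0044]]
[[-0.1, -0.0, -0.1], [-0.1, -0.0, -0.1], [-0.0, -0.0, -0.0], [-0.0, -0.0, -0.0], [-0.0, -0.0, -0.0], [-0.0, -0.0, -0.0], [-0.0, -0.0, -0.0], [-0.0, -0.0, -0.0]]
```

View pics/w5.png

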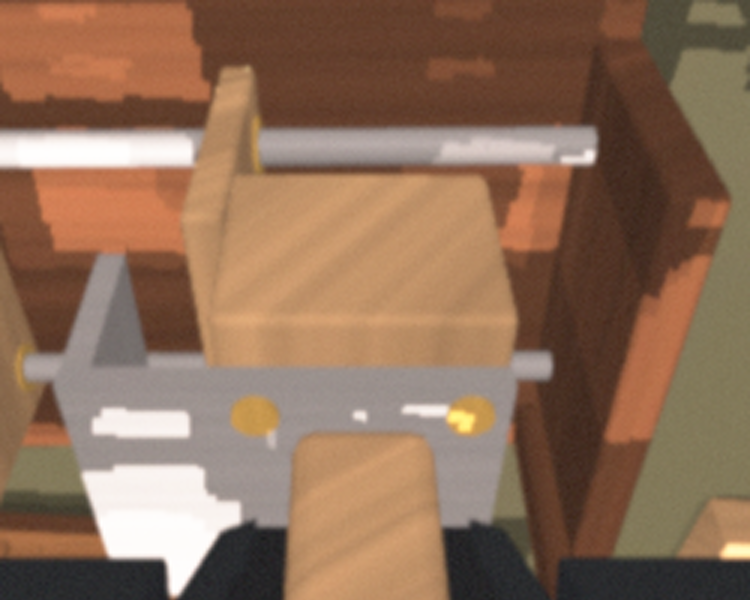

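```bash
python3 - <<'E'
from h import *
z=np.load("w5.npz"); c=(z["e"],R.from_quat(z["Q"]),z["K"],None); b=z["v"][2]
iv=R.from_euler('z',-YAW,degrees=True)
for n,uv,zz in [("rodF end -42,180,40",(597,146),.040),("d1 frontbot L",(220,68),.026),("d1 R",(252,68),.026),("d1 top L",(185,218),.106),("d1 topR",(218,218),.106),
  ("block botL -25",(235,177),b),("botR",(487,177),b),("block topL",(213,317),b+.046),("hook in",(128,254),b+.014)]:
    P=unproj(c,np.array([uv],float)/3+[200,60],zz); print(n,(iv.apply(P-RK)*1000).round(1)[0,:2])
E
```

```text
rodF end -42,180,40 [-42.6 181.8]
d1 frontbot L [-59.8  73.7]
d1 R [-59.7  82.8]
d1 top L [-60.4  75.5]
d1 topR [-60.3  82.7]
block botL -25 [-76.3  89.4]
botR [-76. 139.]
block topL [-77.6  90.9]
hook in [-67.9  69.3]
```

play_rows --translation '[[0.0006, 0, 0.0072], [0.0006, 0, 0.0072], [0.0005, 0, 0.0072], [0, 0, 0.0044], [0, 0, 0.0087], [0, 0, 0.0088], [0, 0, 0.0087], [0, 0, 0.0044], [0, 0, 0], [0, 0, 0]]' --delta_rot '[[-0.1, 0, -0.1], [-0.1, 0, -0.1], [0, 0, 0], [0, 0, 0], [0, 0, 0], [0, 0, 0], [0, 0, 0], [0, 0, 0], [0, 0, 0], [0, 0, 0]]' --grip '[-1, -1, -1, -1, -1, -1, -1, -1, -1, -1]'

```text
clock: 13.52
tool_pos: [0.5892, 0.1251, 0.1839]
eef_rot: [-0.042, 0.965, 0.011, 0.259]
contact_force: [0.0, 0.6, -3.5]
opening: 0.274
finger_force: 34.6
```

```bash
python3 - <<'E'
from h import *
v=inrack()
plan([(rk(-.012,.148,v[2]),QW,8)])
E
```

```text
block rack mm [-12.  114.2  67.5] rot err [ 0.01 -0.02  0.04] F rack [ 0.1  0.6 -3.5]
8
[[-0.0, 0.0024, 0.0], [-0.0, 0.0048, 0.0], [-0.0, 0.0049, 0.0], [-0.0, 0.0048, 0.0], [-0.0, 0.0048, 0.0], [-0.0, 0.0048, 0.0], [-0.0, 0.0048, 0.0], [-0.0, 0.0025, 0.0]]
[[-0.0, 0.0, -0.0], [-0.0, 0.0, -0.0], [-0.0, 0.0, -0.0], [-0.0, 0.0, -0.0], [-0.0, 0.0, -0.0], [-0.0, 0.0, -0.0], [-0.0, 0.0, -0.0], [-0.0, 0.0, -0.0]]
```

play_rows --translation '[[0, 0.0024, 0], [0, 0.0048, 0], [0, 0.0048, 0], [0, 0.0048, 0], [0, 0.0048, 0], [0, 0.0048, 0], [0, 0.0048, 0], [0, 0.0024, 0], [0, 0, 0]]' --delta_rot '[[0, 0, 0], [0, 0, 0], [0, 0, 0], [0, 0, 0], [0, 0, 0], [0, 0, 0], [0, 0, 0], [0, 0, 0], [0, 0, 0]]' --grip '[-1, -1, -1, -1, -1, -1, -1, -1, -1]'

```text
clock: 14.65
tool_pos: [0.5862, 0.1593, 0.1838]
eef_rot: [-0.042, 0.965, 0.012, 0.259]
contact_force: [-0.1, -3.8, -2.9]
opening: 0.272
finger_force: 34.7
```

```bash
python3 -c "
from h import *
inrack()"
```

```text
block rack mm [-12.  148.6  67.3] rot err [-0.06 -0.01  0.02] F rack [-0.5 -3.8 -2.9]
```

play_rows --translation '[[0, 0.0015, 0], [0, 0.0015, 0], [0, 0.0015, 0], [0, 0.0005, 0], [0, 0, 0]]' --delta_rot '[[0, 0, 0], [0, 0, 0], [0, 0, 0], [0, 0, 0], [0, 0, 0]]' --grip '[-1, -1, -1, -1, -1]'

```text
clock: 15.28
tool_pos: [0.5858, 0.1636, 0.1838]
eef_rot: [-0.042, 0.965, 0.011, 0.259]
contact_force: [0.1, -4.0, -2.0]
opening: 0.269
finger_force: 34.7
```

play_rows --translation '[[0, 0.001, 0], [0, 0, 0]]' --delta_rot '[[0, 0, 0], [0, 0, 0]]' --grip '[-1, -1]'

```text
clock: 15.52
tool_pos: [0.5857, 0.1645, 0.1837]
eef_rot: [-0.042, 0.965, 0.011, 0.259]
contact_force: [-0.7, -4.2, -2.2]
opening: 0.271
finger_force: 34.7
```

```bash
python3 -c "
from h import *
inrack()"
```

```text
block rack mm [-12.  153.9  67.3] rot err [ 0.01 -0.01  0.04] F rack [-1.1 -4.1 -2.2]
```

play_rows --translation '[[0, 0.001, 0], [0, 0, 0]]' --delta_rot '[[0, 0, 0], [0, 0, 0]]' --grip '[-1, -1]'

```text
clock: 15.78
tool_pos: [0.5857, 0.1656, 0.1837]
eef_rot: [-0.042, 0.965, 0.011, 0.259]
contact_force: [-0.7, -3.6, -2.5]
opening: 0.269
finger_force: 34.7
```

play_rows --translation '[[0, 0.0007, 0], [0, 0, 0]]' --delta_rot '[[0, 0, 0], [0, 0, 0]]' --grip '[-1, -1]'

```text
clock: 16.02
tool_pos: [0.5857, 0.1657, 0.1837]
eef_rot: [-0.042, 0.965, 0.011, 0.259]
contact_force: [-0.5, -6.2, -2.9]
opening: 0.274
finger_force: 34.7
```

play_rows --translation '[[0, 0.0007, 0], [0, 0, 0]]' --delta_rot '[[0, 0, 0], [0, 0, 0]]' --grip '[-1, -1]'

```text
clock: 16.27
tool_pos: [0.5857, 0.1658, 0.1836]
eef_rot: [-0.041, 0.965, 0.01, 0.259]
contact_force: [-0.8, -5.8, -2.7]
opening: 0.271
finger_force: 34.7
```

play_rows --translation '[[0, 0.0007, 0], [0, 0, 0]]' --delta_rot '[[0, 0, 0], [0, 0, 0]]' --grip '[-1, -1]'

```text
clock: 16.52
tool_pos: [0.5857, 0.1659, 0.1836]
eef_rot: [-0.041, 0.965, 0.01, 0.259]
contact_force: [0.1, -6.1, -2.8]
opening: 0.272
finger_force: 34.7
```

play_rows --translation '[[0, 0.001, 0], [0, 0.001, 0], [0, 0, 0]]' --delta_rot '[[0, 0, 0], [0, 0, 0], [0, 0, 0]]' --grip '[-1, -1, -1]'

```text
clock: 16.9
tool_pos: [0.5859, 0.1665, 0.1835]
eef_rot: [-0.04, 0.965, 0.009, 0.259]
contact_force: [-0.6, -9.4, -1.9]
opening: 0.27
finger_force: 34.8
```

```bash
python3 - <<'E'
from h import *
v=inrack(); c=cal("wrist"); a=r.snapshot("wrist"); cv2.imwrite("pics/w6.png",a); np.savez("w6.npz",e=c[0],Q=c[1].as_quat(),K=c[2],v=v)
np.save("v1.npy",v)
E
```

```text
block rack mm [-11.6 155.5  67. ] rot err [ 0.37 -0.04  0.14] F rack [-1.4 -9.3 -1.9]
```

```bash
python3 - <<'E'
from h import *
plan([(rk(-.012,.150,.067),QW,2),(rk(-.012,.150,.067,.055),QW,5),(rk(-.012,.0235,.067,.055),QW,6)])
E
```

```text
13
[[0.0001, -0.0029, -0.0001], [0.0002, -0.0029, -0.0], [-0.0, 0.0, -0.0069], [-0.0, 0.0, -0.0137], [-0.0, 0.0, -0.0138], [-0.0001, 0.0001, -0.0137], [0.0, -0.0, -0.0069], [-0.0, -0.0127, -0.0], [-0.0, -0.0253, -0.0], [-0.0, -0.0253, -0.0], [-0.0, -0.0253, -0.0001], [-0.0001, -0.0253, 0.0], [0.0, -0.0126, 0.0]]
[[-0.2, 0.0, -0.1], [-0.2, 0.0, -0.0], [0.0, 0.0, -0.0], [0.0, 0.0, -0.0], [0.0, 0.0, -0.0], [0.0, 0.0, -0.0], [0.0, 0.0, -0.0], [0.0, 0.0, -0.0], [0.0, 0.0, -0.0], [0.0, 0.0, -0.0], [0.0, 0.0, -0.0], [0.0, 0.0, -0.0], [0.0, 0.0, -0.0]]
```

play_rows --translation '[[0.0001, -0.0028, 0], [0.0002, -0.0028, 0], [0, 0, 0]]' --delta_rot '[[-0.2, 0, -0.1], [-0.2, 0, 0], [0, 0, 0]]' --grip '[-1, -1, -1]'

```text
clock: 17.32
tool_pos: [0.5856, 0.1651, 0.1838]
eef_rot: [-0.044, 0.965, 0.016, 0.259]
contact_force: [0.2, -1.8, -2.9]
opening: 0.269
finger_force: 34.7
```

```bash
python3 -c "
from h import *
inrack()"
```

```text
block rack mm [-12.1 154.8  67.3] rot err [-0.52 -0.02 -0.07] F rack [ 0.  -1.8 -2.9]
```

play_rows --translation '[[0, -0.0025, 0], [0, -0.0022, 0], [0, 0, 0]]' --delta_rot '[[0, 0, 0], [0, 0, 0], [0, 0, 0]]' --grip '[-1, -1, -1]'

```text
clock: 17.7
tool_pos: [0.5859, 0.1595, 0.1836]
eef_rot: [-0.044, 0.965, 0.015, 0.258]
contact_force: [-0.1, 0.3, -3.5]
opening: 0.272
finger_force: 34.7
```

```bash
python3 -c "
from h import *
inrack()"
```

```text
block rack mm [-12.2 149.1  67.1] rot err [-0.41 -0.   -0.06] F rack [-0.1  0.3 -3.5]
```

play_rows --translation '[[0, 0, -0.007], [0, 0, -0.0138], [0, 0, -0.0138], [0, 0, -0.0138], [0, 0, -0.007], [0, 0, 0], [0, -0.0127, 0], [0, -0.0253, 0], [0, -0.0253, 0], [0, -0.0253, 0], [0, -0.0253, 0], [0, -0.0118, 0], [0, 0, 0], [0, 0, 0]]' --delta_rot '[[0.2, 0, 0], [0.2, 0, 0], [0, 0, 0], [0, 0, 0], [0, 0, 0], [0, 0, 0], [0, 0, 0], [0, 0, 0], [0, 0, 0], [0, 0, 0], [0, 0, 0], [0, 0, 0], [0, 0, 0], [0, 0, 0]]' --grip '[-1, -1, -1, -1, -1, -1, -1, -1, -1, -1, -1, -1, -1, -1]'

```text
clock: 19.45
tool_pos: [0.5695, 0.0328, 0.2316]
eef_rot: [-0.044, 0.965, 0.012, 0.259]
contact_force: [0.6, -1.0, -2.4]
opening: 0.27
finger_force: 34.7
```

```bash
python3 - <<'E'
from h import *
v=inrack(); c=cal("wrist"); a=r.snapshot("wrist"); cv2.imwrite("pics/w7.png",cv2.resize(a[50:275,160:460],(800,600),interpolation=cv2.INTER_CUBIC)); np.savez("w7.npz",e=c[0],Q=c[1].as_quat(),K=c[2],v=v); cv2.imwrite("pics/w7f.png",a)
E
```

```text
block rack mm [-39.8  24.2 115.1] rot err [-0.09 -0.   -0.12] F rack [ 0.5 -1.1 -2.4]
```

View pics/w7.png

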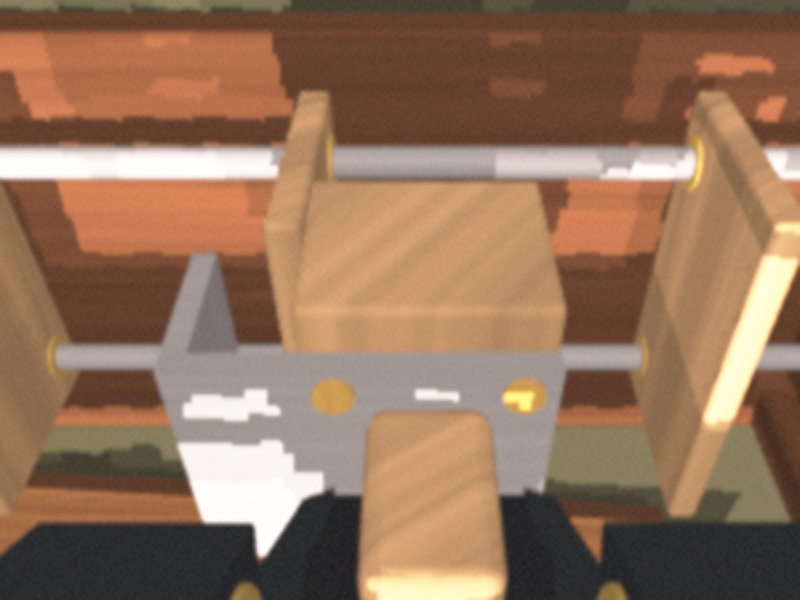

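```bash
python3 - <<'E'
from h import *
z=np.load("w7.npz"); c=(z["e"],R.from_quat(z["Q"]),z["K"],None); b=z["v"][2]
iv=R.from_euler('z',-YAW,degrees=True)
for n,uv,zz in [("d2 frontbot L",(298,93),.026),("d2 R",(328,93),.026),("d2 top L",(267,225),.106),("d2 topR",(300,225),.106),
  ("block botL -25",(312,183),b),("botR",(540,183),b),("hook in",(216,255),b+.014),
  ("d1 botL",(700,93),.026),("d1 botR",(728,93),.026),("d1 topL",(768,230),.106),("d1topR",(800,230),.106),("d3 R rear rod",(66,355),.040)]:
    P=unproj(c,np.array([uv],float)/(8/3)+[160,50],zz); print(n,(iv.apply(P-RK)*1000).round(1)[0,:2])
plan([(rk(-.012,float(z["v"][1]),.067,.025),QW,4),(rk(-.012,float(z["v"][1]),.067,.0),QW,4)])
E
```

```text
d2 frontbot L [-59.3 -17.3]
d2 R [-59.3  -7.7]
d2 top L [-60.8 -15.2]
d2 topR [-60.8  -7.1]
block botL -25 [-77.3  -1.5]
botR [-77.4  49. ]
hook in [-67.8 -21.8]
d1 botL [-59.5 111.6]
d1 botR [-59.5 120.6]
d1 topL [-59.6 108.2]
d1topR [-59.6 116.1]
d3 R rear rod [  40.7 -120.7]
8
[[0.0, -0.0, 0.0051], [0.0001, -0.0001, 0.0102], [-0.0, -0.0, 0.0102], [0.0, -0.0001, 0.0051], [0.0, 0.0, 0.0042], [0.0, 0.0, 0.0083], [0.0, 0.0, 0.0083], [0.0, 0.0001, 0.0042]]
[[0.0, 0.0, 0.0], [0.0, 0.0, 0.1], [0.1, 0.0, 0.0], [-0.0, 0.0, 0.0], [-0.0, 0.0, 0.0], [-0.0, 0.0, 0.0], [-0.0, 0.0, 0.0], [-0.0, 0.0, 0.0]]
```

play_rows --translation '[[0, 0, 0.0051], [0, 0, 0.0102], [0, 0, 0.0102], [0, 0, 0.0051], [0, 0, 0.0042], [0, 0, 0.0083], [0, 0, 0.0083], [0, 0, 0.0042], [0, 0, 0]]' --delta_rot '[[0, 0, 0], [0, 0, 0.1], [0.1, 0, 0], [0, 0, 0], [0, 0, 0], [0, 0, 0], [0, 0, 0], [0, 0, 0], [0, 0, 0]]' --grip '[-1, -1, -1, -1, -1, -1, -1, -1, -1]'

```text
clock: 20.62
tool_pos: [0.5973, 0.0339, 0.1831]
eef_rot: [-0.042, 0.965, 0.011, 0.258]
contact_force: [-0.2, -0.3, -3.8]
opening: 0.272
finger_force: 34.7
```

```bash
python3 - <<'E'
from h import *
v=inrack()
plan([(rk(-.012,.080,.067),QW,10)])
E
```

```text
block rack mm [-12.   22.6  66.6] rot err [0.12 0.01 0.06] F rack [-0.2 -0.3 -3.8]
10
[[-0.0, 0.0032, -0.0], [-0.0, 0.0063, -0.0001], [-0.0, 0.0064, -0.0], [-0.0, 0.0064, -0.0001], [-0.0, 0.0063, -0.0], [-0.0001, 0.0064, -0.0001], [0.0, 0.0064, 0.0], [0.0, 0.0063, -0.0], [0.0, 0.0064, -0.0001], [-0.0, 0.0032, 0.0]]
[[-0.0, -0.0, -0.0], [-0.0, -0.0, -0.0], [-0.0, -0.0, -0.0], [-0.0, -0.0, -0.0], [-0.1, -0.0, -0.0], [0.0, -0.0, -0.0], [0.0, -0.0, -0.0], [0.0, -0.0, -0.0], [-0.0, -0.0, -0.1], [-0.0, -0.0, 0.0]]
```

play_rows --translation '[[0, 0.0032, 0], [0, 0.0064, 0], [0, 0.0064, 0], [0, 0.0064, 0], [0, 0.0064, 0], [0, 0.0064, 0], [0, 0.0064, 0], [0, 0.0064, 0], [0, 0.006, 0], [0, 0.0025, 0], [0, 0.001, 0], [0, 0, 0]]' --delta_rot '[[0, 0, 0], [0, 0, 0], [0, 0, 0], [0, 0, 0], [0, 0, 0], [0, 0, 0], [0, 0, 0], [0, 0, 0], [0, 0, 0], [0, 0, 0], [0, 0, 0], [0, 0, 0]]' --grip '[-1, -1, -1, -1, -1, -1, -1, -1, -1, -1, -1, -1]'

```text
clock: 22.12
tool_pos: [0.5922, 0.0915, 0.1834]
eef_rot: [-0.042, 0.965, 0.011, 0.259]
contact_force: [-1.6, -2.2, -2.5]
opening: 0.266
finger_force: 34.8
```

```bash
python3 - <<'E'
from h import *
v=inrack()
E
```

```text
block rack mm [-12.   80.4  66.9] rot err [0.08 0.   0.04] F rack [-1.8 -2.  -2.5]
```

play_rows --translation '[[0, 0.0015, 0], [0, 0.0015, 0], [0, 0, 0], [0, 0, 0]]' --delta_rot '[[0, 0, 0], [0, 0, 0], [0, 0, 0], [0, 0, 0]]' --grip '[-1, -1, -1, -1]'

```text
clock: 22.62
tool_pos: [0.5919, 0.0943, 0.1834]
eef_rot: [-0.042, 0.965, 0.011, 0.259]
contact_force: [-0.8, -4.3, -2.1]
opening: 0.272
finger_force: 34.8
```

play_rows --translation '[[0, 0.0007, 0], [0, 0, 0], [0, 0, 0]]' --delta_rot '[[0, 0, 0], [0, 0, 0], [0, 0, 0]]' --grip '[-1, -1, -1]'

```text
clock: 23.0
tool_pos: [0.5919, 0.0949, 0.1834]
eef_rot: [-0.042, 0.965, 0.01, 0.259]
contact_force: [-2.0, -4.4, -2.8]
opening: 0.271
finger_force: 34.8
```

```bash
python3 - <<'E'
from h import *
v=inrack()
E
```

```text
block rack mm [-11.9  83.8  66.9] rot err [ 0.12 -0.    0.05] F rack [-2.4 -4.2 -2.8]
```

play_rows --translation '[[0, 0.0005, 0], [0, 0, 0], [0, 0, 0]]' --delta_rot '[[0, 0, 0], [0, 0, 0], [0, 0, 0]]' --grip '[-1, -1, -1]'

```text
clock: 23.38
tool_pos: [0.5919, 0.0954, 0.1834]
eef_rot: [-0.042, 0.965, 0.01, 0.259]
contact_force: [-1.9, -4.2, -2.3]
opening: 0.271
finger_force: 34.8
```

play_rows --translation '[[0, 0.0004, 0], [0, 0, 0], [0, 0, 0]]' --delta_rot '[[0, 0, 0], [0, 0, 0], [0, 0, 0]]' --grip '[-1, -1, -1]'

```text
clock: 23.75
tool_pos: [0.5919, 0.0958, 0.1834]
eef_rot: [-0.042, 0.965, 0.011, 0.259]
contact_force: [-1.3, -3.8, -2.9]
opening: 0.267
finger_force: 34.8
```

```bash
python3 - <<'E'
from h import *
v=inrack()
E
```

```text
block rack mm [-11.9  84.8  66.9] rot err [ 0.12 -0.01  0.05] F rack [-1.6 -3.6 -2.9]
```

play_rows --translation '[[0, 0.0004, 0], [0, 0, 0], [0, 0, 0]]' --delta_rot '[[0, 0, 0], [0, 0, 0], [0, 0, 0]]' --grip '[-1, -1, -1]'

```text
clock: 24.12
tool_pos: [0.5918, 0.096, 0.1834]
eef_rot: [-0.042, 0.965, 0.01, 0.259]
contact_force: [-1.3, -5.4, -3.6]
opening: 0.27
finger_force: 34.8
```

```bash
python3 - <<'E'
from h import *
v=inrack()
E
```

```text
block rack mm [-11.9  85.   66.9] rot err [ 0.14 -0.01  0.05] F rack [-1.8 -5.2 -3.6]
```

play_rows --translation '[[0, -0.0025, 0], [0, -0.0027, 0], [0, 0, 0], [0, 0, 0]]' --delta_rot '[[0, 0, 0], [0, 0, 0], [0, 0, 0], [0, 0, 0]]' --grip '[-1, -1, -1, -1]'

```text
clock: 24.62
tool_pos: [0.5924, 0.0917, 0.1836]
eef_rot: [-0.042, 0.965, 0.011, 0.259]
contact_force: [-0.4, 0.8, -4.3]
opening: 0.27
finger_force: 34.7
```

```bash
python3 - <<'E'
from h import *
v=inrack()
plan([(rk(-.012,v[1],.067,.055),QW,5),(rk(-.012,-.093,.067,.055),QW,8)])
E
```

```text
block rack mm [-11.7  80.6  67.1] rot err [ 0.05 -0.03  0.03] F rack [-0.3  0.8 -4.3]
13
[[0.0, -0.0, -0.0069], [0.0001, -0.0, -0.0138], [0.0001, -0.0001, -0.0137], [0.0, 0.0, -0.0138], [0.0001, 0.0, -0.0069], [-0.0, -0.0124, -0.0], [-0.0, -0.0248, -0.0], [-0.0, -0.0248, -0.0], [-0.0001, -0.0248, -0.0001], [0.0, -0.0248, 0.0], [-0.0, -0.0248, 0.0], [-0.0, -0.0248, -0.0], [-0.0, -0.0124, -0.0]]
[[-0.0, 0.0, -0.0], [-0.0, 0.0, -0.0], [-0.0, 0.0, -0.0], [-0.0, 0.0, -0.0], [-0.1, 0.0, -0.0], [0.0, 0.0, -0.0], [0.0, 0.0, -0.0], [0.0, 0.0, -0.0], [0.0, 0.0, -0.0], [0.0, 0.0, -0.0], [0.0, 0.0, -0.0], [0.0, 0.0, -0.0], [0.0, 0.0, -0.0]]
```

play_rows --translation '[[0, 0, -0.0069], [0, 0, -0.0138], [0, 0, -0.0138], [0, 0, -0.0138], [0, 0, -0.007], [0, 0, 0], [0, -0.0124, 0], [0, -0.0248, 0], [0, -0.0248, 0], [0, -0.0248, 0], [0, -0.0248, 0], [0, -0.0248, 0], [0, -0.0248, 0], [0, -0.0124, 0], [0, 0, 0], [0, 0, 0]]' --delta_rot '[[0, 0, 0], [0, 0, 0], [0, 0, 0], [0, 0, 0], [0, 0, 0], [0, 0, 0], [0, 0, 0], [0, 0, 0], [0, 0, 0], [0, 0, 0], [0, 0, 0], [0, 0, 0], [0, 0, 0], [0, 0, 0], [0, 0, 0], [0, 0, 0]]' --grip '[-1, -1, -1, -1, -1, -1, -1, -1, -1, -1, -1, -1, -1, -1, -1, -1]'

```text
clock: 26.62
tool_pos: [0.5795, -0.0829, 0.2314]
eef_rot: [-0.043, 0.965, 0.011, 0.258]
contact_force: [-0.7, 0.6, -2.9]
opening: 0.273
finger_force: 34.7
```

```bash
python3 - <<'E'
from h import *
v=inrack(); c=cal("wrist"); a=r.snapshot("wrist"); cv2.imwrite("pics/w8.png",cv2.resize(a[50:275,200:500],(800,600),interpolation=cv2.INTER_CUBIC)); np.savez("w8.npz",e=c[0],Q=c[1].as_quat(),K=c[2],v=v)
E
```

```text
block rack mm [-39.9 -92.1 114.9] rot err [ 0.    0.01 -0.02] F rack [-0.7  0.6 -2.9]
```

View pics/w8.png

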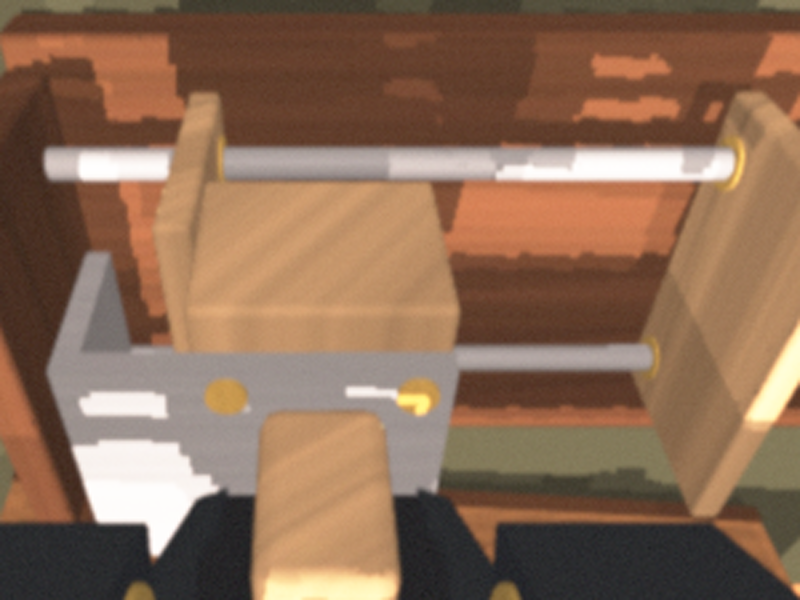

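play_rows --translation '[[0, -0.0003, 0.0051], [0, 0, 0.0102], [0, 0, 0.0102], [0, 0, 0.0051], [0, 0, 0.0042], [0, 0, 0.0083], [0, 0, 0.0083], [0, 0, 0.0042], [0, 0, 0]]' --delta_rot '[[0, 0, 0], [0, 0, 0], [0, 0, 0], [0, 0, 0], [0, 0, 0], [0, 0, 0], [0, 0, 0], [0, 0, 0], [0, 0, 0]]' --grip '[-1, -1, -1, -1, -1, -1, -1, -1, -1]'

```text
clock: 27.8
tool_pos: [0.6075, -0.0822, 0.183]
eef_rot: [-0.042, 0.965, 0.011, 0.259]
contact_force: [-0.6, 1.1, -3.0]
opening: 0.268
finger_force: 34.7
```

```bash
python3 - <<'E'
from h import *
v=inrack()
plan([(rk(-.012,.010,.067),QW,15)])
E
```

```text
block rack mm [-12.  -94.   66.5] rot err [0.11 0.01 0.06] F rack [-0.5  1.1 -3. ]
15
[[-0.0, 0.0037, -0.0], [-0.0, 0.0074, -0.0001], [-0.0, 0.0074, -0.0], [-0.0, 0.0075, -0.0], [-0.0, 0.0074, -0.0001], [-0.0001, 0.0074, -0.0], [0.0, 0.0074, -0.0001], [0.0, 0.0074, 0.0], [0.0, 0.0075, -0.0], [0.0, 0.0074, -0.0001], [-0.0, 0.0074, 0.0], [-0.0, 0.0074, -0.0], [-0.0, 0.0074, -0.0], [-0.0, 0.0075, -0.0001], [-0.0001, 0.0037, 0.0]]
[[-0.0, -0.0, -0.0], [-0.0, -0.0, -0.0], [-0.0, -0.0, -0.0], [-0.0, -0.0, -0.0], [-0.0, -0.0, -0.0], [-0.0, -0.0, -0.0], [-0.1, -0.0, -0.0], [0.0, -0.0, -0.0], [0.0, -0.0, -0.0], [0.0, -0.0, -0.0], [0.0, -0.0, -0.0], [0.0, -0.0, -0.0], [0.0, -0.0, -0.1], [-0.0, -0.0, 0.0], [-0.0, -0.0, 0.0]]
```

play_rows --translation '[[0, 0.0037, 0], [0, 0.0074, 0], [0, 0.0074, 0], [0, 0.0074, 0], [0, 0.0074, 0], [0, 0.0074, 0], [0, 0.0074, 0], [0, 0.0074, 0], [0, 0.0074, 0], [0, 0.0074, 0], [0, 0.0074, 0], [0, 0.0074, 0], [0, 0.0074, 0], [0, 0.0055, 0], [0, 0.0035, 0], [0, 0.002, 0], [0, 0, 0], [0, 0, 0]]' --delta_rot '[[0, 0, 0], [0, 0, 0], [0, 0, 0], [0, 0, 0], [0, 0, 0], [0, 0, 0], [0, 0, 0], [0, 0, 0], [0, 0, 0], [0, 0, 0], [0, 0, 0], [0, 0, 0], [0, 0, 0], [0, 0, 0], [0, 0, 0], [0, 0, 0], [0, 0, 0], [0, 0, 0]]' --grip '[-1, -1, -1, -1, -1, -1, -1, -1, -1, -1, -1, -1, -1, -1, -1, -1, -1, -1]'

```text
clock: 30.05
tool_pos: [0.5986, 0.0213, 0.1833]
eef_rot: [-0.042, 0.965, 0.011, 0.259]
contact_force: [-1.6, -2.1, -2.7]
opening: 0.271
finger_force: 34.8
```

```bash
python3 - <<'E'
from h import *
v=inrack()
E
```

```text
block rack mm [-11.8  10.   66.8] rot err [ 0.07 -0.01  0.04] F rack [-1.7 -2.  -2.7]
```

Contact is expected at 15.0.

play_rows --translation '[[0, 0.0015, 0], [0, 0.0015, 0], [0, 0.0005, 0], [0, 0, 0], [0, 0, 0]]' --delta_rot '[[0, 0, 0], [0, 0, 0], [0, 0, 0], [0, 0, 0], [0, 0, 0]]' --grip '[-1, -1, -1, -1, -1]'

```text
clock: 30.68
tool_pos: [0.5983, 0.0244, 0.1833]
eef_rot: [-0.042, 0.965, 0.011, 0.259]
contact_force: [-0.5, -4.6, -3.4]
opening: 0.267
finger_force: 34.7
```

play_rows --translation '[[0, 0.0005, 0], [0, 0, 0], [0, 0, 0]]' --delta_rot '[[0, 0, 0], [0, 0, 0], [0, 0, 0]]' --grip '[-1, -1, -1]'

```text
clock: 31.05
tool_pos: [0.5982, 0.0248, 0.1833]
eef_rot: [-0.042, 0.965, 0.01, 0.259]
contact_force: [-0.1, -4.0, -3.4]
opening: 0.269
finger_force: 34.7
```

```bash
python3 - <<'E'
from h import *
v=inrack()
E
```

```text
block rack mm [-11.8  13.5  66.8] rot err [ 0.12 -0.01  0.05] F rack [-0.5 -4.  -3.4]
```

play_rows --translation '[[0, 0.0006, 0], [0, 0, 0], [0, 0, 0]]' --delta_rot '[[0, 0, 0], [0, 0, 0], [0, 0, 0]]' --grip '[-1, -1, -1]'

```text
clock: 31.42
tool_pos: [0.5981, 0.0255, 0.1833]
eef_rot: [-0.042, 0.965, 0.011, 0.259]
contact_force: [0.1, -4.5, -2.9]
opening: 0.268
finger_force: 34.7
```

play_rows --translation '[[0, 0.0005, 0], [0, 0, 0], [0, 0, 0]]' --delta_rot '[[0, 0, 0], [0, 0, 0], [0, 0, 0]]' --grip '[-1, -1, -1]'

```text
clock: 31.8
tool_pos: [0.5981, 0.0259, 0.1832]
eef_rot: [-0.042, 0.965, 0.01, 0.259]
contact_force: [-1.3, -3.8, -3.8]
opening: 0.268
finger_force: 34.7
```

```bash
python3 - <<'E'
from h import *
v=inrack()
E
```

```text
block rack mm [-11.8  14.6  66.8] rot err [ 0.12 -0.01  0.05] F rack [-1.6 -3.6 -3.8]
```

play_rows --translation '[[0, 0.0004, 0], [0, 0, 0], [0, 0, 0]]' --delta_rot '[[0, 0, 0], [0, 0, 0], [0, 0, 0]]' --grip '[-1, -1, -1]'

```text
clock: 32.17
tool_pos: [0.5981, 0.0261, 0.1832]
eef_rot: [-0.042, 0.965, 0.01, 0.259]
contact_force: [-0.5, -4.8, -3.5]
opening: 0.268
finger_force: 34.7
```

```bash
python3 - <<'E'
from h import *
v=inrack()
E
```

```text
block rack mm [-11.9  14.7  66.7] rot err [ 0.15 -0.01  0.06] F rack [-0.9 -4.8 -3.5]
```

play_rows --translation '[[0, -0.0025, 0], [0, -0.003, 0], [0, 0, 0], [0, 0, 0]]' --delta_rot '[[0, 0, 0], [0, 0, 0], [0, 0, 0], [0, 0, 0]]' --grip '[-1, -1, -1, -1]'

```text
clock: 32.67
tool_pos: [0.5985, 0.0216, 0.1833]
eef_rot: [-0.042, 0.965, 0.011, 0.259]
contact_force: [-0.3, 0.5, -3.6]
opening: 0.27
finger_force: 34.7
```

```bash
python3 - <<'E'
from h import *
v=inrack()
A=rk(-.012,v[1],.067,.085); M=tcp([.495,-.378,.0825],QW)
plan([(A,QW,6),(M+[0,0,.06],QW,13)])
E
```

```text
block rack mm [-11.8  10.3  66.9] rot err [ 0.04 -0.02  0.02] F rack [-0.3  0.6 -3.6]
19
[[0.0, -0.0, -0.0085], [0.0, -0.0, -0.0171], [0.0, -0.0001, -0.017], [0.0001, 0.0, -0.0171], [-0.0, 0.0, -0.017], [-0.0, -0.0, -0.0085], [0.0058, -0.0162, 0.0003], [0.0117, -0.0324, 0.0005], [0.0116, -0.0324, 0.0006], [0.0117, -0.0324, 0.0006], [0.0116, -0.0325, 0.0005], [0.0117, -0.0324, 0.0006], [0.0116, -0.0324, 0.0005], [0.0117, -0.0324, 0.0006], [0.0117, -0.0324, 0.0005], [0.0116, -0.0324, 0.0006], [0.0117, -0.0324, 0.0006], [0.0116, -0.0324, 0.0005], [0.0058, -0.0162, 0.0003]]
[[-0.0, 0.0, -0.0], [-0.0, 0.0, -0.0], [-0.0, 0.0, -0.0], [-0.0, 0.0, -0.0], [-0.0, 0.0, -0.0], [-0.0, 0.0, -0.0], [-0.0, 0.0, -0.0], [-0.0, 0.0, -0.0], [-0.0, 0.0, -0.0], [-0.0, 0.0, -0.0], [-0.0, 0.0, -0.0], [-0.0, 0.0, -0.0], [-0.0, 0.0, -0.0], [-0.0, 0.0, -0.0], [-0.0, 0.0, -0.0], [-0.0, 0.0, -0.0], [-0.0, 0.0, -0.0], [-0.0, 0.0, -0.0], [-0.0, 0.0, -0.0]]
```

```bash
python3 - <<'E'
from h import *
v=inrack()
A=rk(-.012,v[1],.067,.085); M=tcp([.495,-.378,.0825],QW); H=M.copy(); H[2]=A[2]
plan([(H,QW,13),(M+[0,0,.03],QW,6)],(A,QW))
E
```

```text
block rack mm [-11.8  10.3  66.9] rot err [ 0.04 -0.02  0.02] F rack [-0.3  0.6 -3.6]
19
[[0.0043, -0.0162, -0.0025], [0.0085, -0.0324, -0.0049], [0.0085, -0.0324, -0.0049], [0.0085, -0.0324, -0.0049], [0.0085, -0.0324, -0.0049], [0.0085, -0.0324, -0.0049], [0.0086, -0.0324, -0.005], [0.0085, -0.0325, -0.0049], [0.0085, -0.0324, -0.0049], [0.0085, -0.0324, -0.0049], [0.0085, -0.0324, -0.0049], [0.0086, -0.0324, -0.005], [0.0042, -0.0162, -0.0024], [0.0053, 0.0, 0.0091], [0.0105, 0.0, 0.0183], [0.0106, 0.0, 0.0183], [0.0106, 0.0, 0.0183], [0.0105, 0.0, 0.0183], [0.0053, 0.0, 0.0091]]
[[0.0, 0.0, 0.0], [0.0, 0.0, 0.0], [0.0, 0.0, 0.0], [0.0, 0.0, 0.0], [0.0, 0.0, 0.0], [0.0, 0.0, 0.0], [0.0, 0.0, 0.0], [0.0, 0.0, 0.0], [0.0, 0.0, 0.0], [0.0, 0.0, 0.0], [0.0, 0.0, 0.0], [0.0, 0.0, 0.0], [0.0, 0.0, 0.0], [0.0, 0.0, 0.0], [0.0, 0.0, 0.0], [0.0, 0.0, 0.0], [0.0, 0.0, 0.0], [0.0, 0.0, 0.0], [0.0, 0.0, 0.0]]
```

play_rows --translation '[[0, 0, -0.0085], [0, 0, -0.017], [0, 0, -0.017], [0, 0, -0.017], [0, 0, -0.017], [0, 0, -0.0085], [0.0043, -0.0162, -0.0025], [0.0085, -0.0324, -0.0049], [0.0085, -0.0324, -0.0049], [0.0085, -0.0324, -0.0049], [0.0085, -0.0324, -0.0049], [0.0085, -0.0324, -0.0049], [0.0085, -0.0324, -0.0049], [0.0085, -0.0324, -0.0049], [0.0085, -0.0324, -0.0049], [0.0085, -0.0324, -0.0049], [0.0085, -0.0324, -0.0049], [0.0085, -0.0324, -0.0049], [0.0042, -0.0162, -0.0024], [0, 0, 0]]' --delta_rot '[[0, 0, 0], [0, 0, 0], [0, 0, 0], [0, 0, 0], [0, 0, 0], [0, 0, 0], [0, 0, 0], [0, 0, 0], [0, 0, 0], [0, 0, 0], [0, 0, 0], [0, 0, 0], [0, 0, 0], [0, 0, 0], [0, 0, 0], [0, 0, 0], [0, 0, 0], [0, 0, 0], [0, 0, 0], [0, 0, 0]]' --grip '[-1, -1, -1, -1, -1, -1, -1, -1, -1, -1, -1, -1, -1, -1, -1, -1, -1, -1, -1, -1]'

```text
clock: 35.17
tool_pos: [0.4873, -0.3169, 0.2541]
eef_rot: [-0.037, 0.963, -0.002, 0.265]
contact_force: [0.3, -0.5, -2.5]
opening: 0.27
finger_force: 34.6
```

```bash
python3 - <<'E'
from h import *
r.snapshot("wrist"); M=tcp([.495,-.378,.0825],QW); print(M,pose()[0])
plan([(M+[0,0,.025],QW,5),(M+[0,0,.003],QW,4)])
# dividers check from top camera
r.snapshot("top")
for k in (1,2,3):
    print(k,[((R.from_euler('z',-YAW,degrees=True).apply(np.array(d["point"])-RK)*1000).round(1).tolist(),round(d["confidence"],2)) for d in r.look_for("top",f"divider{k}_top")[:3]])
E
```

```text
[ 0.47258699 -0.37997665  0.12147114] [ 0.48778216 -0.31552106  0.25422907]
9
[[0.0091, -0.0076, 0.0105], [0.0182, -0.0152, 0.0209], [0.0181, -0.0154, 0.0208], [0.0181, -0.0155, 0.0208], [0.009, -0.0078, 0.0104], [0.0018, -0.0, 0.0032], [0.0037, -0.0, 0.0063], [0.0036, -0.0, 0.0064], [0.0019, -0.0, 0.0032]]
[[-0.2, 0.1, -0.0], [-0.4, 0.2, -0.0], [-0.4, 0.2, -0.1], [-0.4, 0.2, -0.0], [-0.2, 0.1, -0.0], [-0.0, -0.0, -0.0], [-0.0, -0.0, -0.0], [-0.0, -0.0, -0.0], [-0.0, -0.0, -0.0]]
1 [([-14.2, -23.4, 109.1], 0.72), ([9.4, -316.8, 105.8], 0.59), ([-9.2, 118.6, 105.8], 0.58)]
2 [([-9.5, 44.5, 105.0], 0.43)]
3 [([-16.1, -23.3, 105.2], 0.6), ([11.4, -6.7, 36.6], 0.3)]
```

play_rows --translation '[[0.009, -0.0076, 0.0105], [0.018, -0.0152, 0.0208], [0.018, -0.0154, 0.0208], [0.018, -0.0154, 0.0208], [0.009, -0.0078, 0.0104], [0, 0, 0], [0, 0, 0]]' --delta_rot '[[-0.2, 0.1, 0], [-0.4, 0.2, 0], [-0.4, 0.2, 0], [-0.4, 0.2, 0], [-0.2, 0.1, 0], [0, 0, 0], [0, 0, 0]]' --grip '[-1, -1, -1, -1, -1, -1, -1]'

```text
clock: 36.3
tool_pos: [0.4746, -0.3783, 0.148]
eef_rot: [-0.043, 0.965, 0.012, 0.26]
contact_force: [-0.1, -0.4, -2.9]
opening: 0.273
finger_force: 34.6
```

```bash
python3 - <<'E'
from h import *
M=tcp([.495,-.378,.0825],QW); print(M,pose()[0])
plan([(M+[0,0,.002],QW,5)]); inrack()
E
```

```text
[ 0.47258699 -0.37997665  0.12147114] [ 0.4746111  -0.37826665  0.14804747]
5
[[0.0018, -0.0002, 0.0025], [0.0035, -0.0004, 0.0051], [0.0036, -0.0004, 0.005], [0.0035, -0.0003, 0.0051], [0.0018, -0.0002, 0.0025]]
[[0.0, 0.0, 0.0], [0.0, 0.0, 0.0], [0.1, 0.1, 0.0], [-0.0, 0.0, 0.1], [0.0, 0.0, -0.0]]
block rack mm [-170.3 -377.    31.6] rot err [-0.11 -0.12 -0.07] F rack [-0.1 -0.4 -2.9]
```

play_rows --translation '[[0.0018, 0, 0.0025], [0.0035, 0, 0.0051], [0.0035, 0, 0.005], [0.0035, 0, 0.0051], [0.0018, 0, 0.0025], [0, 0, 0], [0, 0, 0]]' --delta_rot '[[0, 0, 0], [0, 0, 0], [0.1, 0.1, 0], [0, 0, 0], [0, 0, 0], [0, 0, 0], [0, 0, 0]]' --grip '[-1, -1, -1, -1, -1, -1, -1]'

```text
clock: 37.17
tool_pos: [0.4716, -0.3796, 0.1223]
eef_rot: [-0.042, 0.965, 0.011, 0.258]
contact_force: [0.5, -0.8, -3.0]
opening: 0.271
finger_force: 34.6
```

play_rows --translation '[[0.0005, 0, 0.0009], [0.0005, 0, 0.0009], [0, 0, 0]]' --delta_rot '[[0, 0, 0], [0, 0, 0], [0, 0, 0]]' --grip '[-1, -1, -1]'

```text
clock: 37.55
tool_pos: [0.4716, -0.3798, 0.1209]
eef_rot: [-0.042, 0.965, 0.011, 0.258]
contact_force: [-3.0, -0.6, 3.1]
opening: 0.266
finger_force: 34.7
```

play_rows --translation '[[0, 0, 0], [0, 0, 0], [0, 0, 0], [0, 0, 0], [0, 0, 0], [0, 0, 0], [0, 0, 0]]' --delta_rot '[[0, 0, 0], [0, 0, 0], [0, 0, 0], [0, 0, 0], [0, 0, 0], [0, 0, 0], [0, 0, 0]]' --grip '[-0.3, -0.2, 0, 0.2, 0.4, 0.5, 0.5]'

```text
clock: 38.42
tool_pos: [0.4715, -0.3796, 0.1201]
eef_rot: [-0.042, 0.965, 0.011, 0.258]
contact_force: [-0.5, -0.3, -0.4]
opening: 0.746
finger_force: 0.0
```

play_rows --translation '[[0, 0, -0.008], [0, 0, -0.016], [0, 0, -0.03], [0, 0, -0.03], [0, 0, -0.02], [0, 0, -0.01], [0, 0, 0], [0, 0, 0]]' --delta_rot '[[0, 0, 0], [0, 0, 0], [0, 0, 0], [0, 0, 0], [0, 0, 0], [0, 0, 0], [0, 0, 0], [0, 0, 0]]' --grip '[0.5, 0.5, 0.5, 0.5, 0.5, 0.5, 0.5, 0.5]'

```text
clock: 39.42
tool_pos: [0.4181, -0.3834, 0.2109]
eef_rot: [-0.042, 0.965, 0.011, 0.257]
contact_force: [0.4, 0.7, -0.6]
opening: 0.75
finger_force: 0.0
```

```bash
python3 - <<'E'
from h import *
a=r.snapshot("wrist"); iv=lambda p:((R.from_euler('z',-YAW,degrees=True).apply(np.array(p)-RK)*1000).round(1).tolist())
for cam in ("wrist","top","scene"):
    if cam!="wrist": r.snapshot(cam)
    print(cam,[(np.round(d["point"],3).tolist(),round(d["confidence"],2)) for d in r.look_for(cam,"spacer_grip")[:2]])
print([(iv(d["point"]),round(d["confidence"],2)) for k in (1,2,3) for d in r.look_for("scene",f"divider{k}_top")[:2]])
# wrist silhouettes of spacer vs prediction from placed pose
c=cal("wrist"); m=r.silhouettes("wrist","spacer")
B=R.from_euler('z',YAW,degrees=True); w=lambda L:B.apply(np.array(L)/1000)+[.494,-.3803,.004]
pts=[(x,y,zz) for x in(-40,40) for y in(-25,25) for zz in(0,46)]+[(x,-50,zz) for x in(-30,30) for zz in(14,51)]+[(x,y,91) for x in(-22,22) for y in(-12,12)]
P=proj(c,w(pts)); print("pred bbox",P.min(0),P.max(0))
if m: ys,xs=np.nonzero(m[0]["pixels"]); print("seen",xs.min(),ys.min(),xs.max(),ys.max(),m[0]["confidence"])
E
```

```text
wrist [([0.474, -0.388, 0.054], 0.95)]
top [([0.492, -0.375, 0.053], 0.67), ([0.688, -0.102, 0.321], 0.26)]
scene [([0.5, -0.396, 0.053], 0.88)]
[([-5.2, 106.4, 80.1], 0.74), ([51.8, -1.2, 295.8], 0.46), ([-2.3, 37.8, 76.2], 0.97), ([-6.0, -26.4, 76.8], 0.77)]
pred bbox [256.65624805 119.77246419] [346.22336816 237.41238661]
seen 260 121 348 235 0.61
```

```bash
python3 -c "
from plant import r
print(r.finish_job())"
```

```text
the job is handed in; nothing more can be done
None
```

I drew all three dividers left in order, each until I felt the block touch, then stood the block on its cork mat, let go and handed the job in at about 40 s of the 72 s. By tool position the stops were 70 mm apart to within about 0.3 mm, so the bays should be about 60 mm. I had no pictures left to view, so the final camera check of the dividers was only rough. On the first approach the block briefly rested on top of divider 1 at about 15 N, and I lifted it off and re-aimed.

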